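Load the lamp burn-in tester and set its ball knob

TASK

First turn the tester's red ball knob back to off, with its white pointer at the red dot. Then stand every brass lamp head from the green mat upright in the tester's drawer, push the drawer fully home until it clicks into its detent, and only then turn the knob up until the white pointer lines up with the green tab. Leave the other things on the bench and on the tester where they are.

Things in the scene. Friction and masses are not known exactly. Their poses are not given: they have to be found in the camera images.
- tester: Grey steel burn-in test cabinet, fixed to the bench, 170 mm deep (its x), 370 mm wide (its y), top face 102 mm above the bench. Origin: centre of its underside; its own -x side is the front, facing roughly the robot. It stands in another place and at another yaw at each start.
- drawer_floor (a point): A point on the drawer's inner floor, 12 mm above the bench, moving with the drawer, axes as the tester's. Inside: from 50 mm before it (front panel) to 55 mm behind it along x, and 160 mm to either side along y; side and back walls 26 mm tall, 5 mm thick. Copper discs on the floor at y = -114, -38, 38, 114 mm show convenient places, but any place inside will do.
- drawer_front (a point): Middle of the top edge of the outer face of the drawer's blue front panel, 84 mm above the bench; panel 344 mm wide, 78 mm tall, 10 mm thick, flat (no protruding handle). The panel is pushed along the tester's +x to close the drawer.
- drawer (a joint): Opening of the drawer in m: 0 = fully home against its stop, 0.13 = fully open; starts 0.10 to 0.125 open. It slides with about 2 N of friction and some damping; from about 14 mm before home a spring detent resists, so that about 14 N of push is needed in all, and from about 6 mm on it draws the drawer home and holds it.
- ball_center (a point): Centre of the red ball knob, 150 mm above the bench: a smooth ball, 48 mm diameter, on an upright 18 mm stem over a 72 mm skirt disc (top 110 mm above the bench). It turns about the vertical axis here with 0.25 N m. Its friction is low (0.3): from above it turns only if squeezed firmly (30 N or more) across its widest part, the fingers reaching past this point's height; held by its top it slips.
- knob (a joint): Angle of the ball knob in rad, growing clockwise as seen from above: 0 = off (end stop, white pointer at the red dot at the tester's front, its -x side), 3.0 = other end stop. It stays where it is left. It starts between 0.6 and 1.3.
- pointer (a point): Outer end of the white pointer line on the knob's skirt, at 38 mm from the knob's axis, turning with the knob; at joint 0 it lies on the tester's -x side of the axis.
- tab_point (a point): Inner end of the green tab on top of the tester, at 38 mm from the knob's axis: where the pointer's end must come. It stands at a different angle at each start, 1.3 to 2.5 rad clockwise from off.
- mat: Fixed green mat, 230 x 250 mm, 4 mm thick, on which the lamp heads stand at the start. Origin: centre of its underside.
- head1: Brass lamp head, 0.22 kg, standing: a round foot of 56 mm diameter and 8 mm thickness, above it a bronze tube of 40 mm diameter from 8 to 52 mm, and a white lens up to 60 mm. Origin: centre of its underside; z up along the tube. Three or all four of the heads are there; a missing one is absent.
- head2: Brass lamp head, 0.22 kg, standing: a round foot of 56 mm diameter and 8 mm thickness, above it a bronze tube of 40 mm diameter from 8 to 52 mm, and a white lens up to 60 mm. Origin: centre of its underside; z up along the tube. Three or all four of the heads are there; a missing one is absent.
- head3: Brass lamp head, 0.22 kg, standing: a round foot of 56 mm diameter and 8 mm thickness, above it a bronze tube of 40 mm diameter from 8 to 52 mm, and a white lens up to 60 mm. Origin: centre of its underside; z up along the tube. Three or all four of the heads are there; a missing one is absent.
- head4: Brass lamp head, 0.22 kg, standing: a round foot of 56 mm diameter and 8 mm thickness, above it a bronze tube of 40 mm diameter from 8 to 52 mm, and a white lens up to 60 mm. Origin: centre of its underside; z up along the tube. Three or all four of the heads are there; a missing one is absent.
- tube_a: Bystander: upright bronze tube, 60 mm diameter, 140 mm tall. Origin: centre of its underside.
- tube_b: Bystander: upright bronze tube, 60 mm diameter, 170 mm tall. Origin: centre of its underside.
- driver: Bystander: screwdriver with a yellow handle lying on the bench behind the mat.
- holder: Bystander: small white ceramic lamp holder, 28 mm diameter, 25 mm tall, standing on top of the tester, 90 mm or more from the knob.
- jar: Bystander: amber glass jar, 60 mm diameter, 75 mm tall, left of the tester.
- finial: Bystander: small turned brass finial, 40 mm diameter, 45 mm tall, left of the tester.
- dish: Bystander: small blue bowl, 60 mm diameter, 22 mm tall, on top of the tester, 200 mm or more from the knob.
Things that resemble listed ones, but are neither listed nor needed, are in the scene too. Leave any purple or turquoise look-alike of the head1 alone.

How it is judged:
By the outcome, as a careful person would: the job done as asked, in the order asked, and still so for the second after the job is handed in, with the robot touching nothing.
Of head1, head2, head3, head4 only 3 to 4 are there at a start; the rules pass over those that are not, and their reading is None.
At some moment in a run one of head1, head2, head3, head4 may be knocked a few centimetres aside while the robot is not near it.
Once in a run the grip may slacken for a moment while it holds something.
It also fails if it takes over 210 s, if anything falls off the work surface, if the arm or the gripper's body presses on something with over 40 N, if the wrist force passes 120 N, or if a joint passes its speed limit or range.

ROBOT

A 6-joint arm with a two-finger parallel gripper is mounted at the origin on the work surface. World frame = base frame: x ahead of the robot, y to its left, z up, the work surface at z = 0. Lengths are in m, angles in rad, forces in N, time in s.
With the tool pointing down it reaches from about 0.35 to 0.975 m from the base axis. Payload 4.9 kg.
Tool frame: the origin (TCP) lies at the very end of the fingers, on their centre line; the grasp point (between the pads) lies 19 mm behind it; x points along the fingers, z is the direction in which the jaws open and shut, and the axes are right-handed (so a half turn about x gives the same grasp; the last joint's range is limited). The gripper opens to 85 mm and grips with 20 to 120 N. Pads are 22 mm wide; open, the fingers measure 114 mm over their backs; the gripper's body (76 mm by 85 mm) begins 54 mm behind the grasp point. The pads swing forward as they close: fully open they stand 13 mm farther back than shut.
Start: joints at [1.211, 0.053, 1.613, -0, 1.476, -0.119], TCP at [0.149, 0.607, 0.231] pointing down, gripper open.
Joint ranges: [-3.01, 3.01], [-1.01, 2.22], [0.06, 2.58], [-1.02, 4.17], [0.09, 2.62], [-3.14, 3.14]. Speed limits (rad/s): [2.57, 2.57, 3.14, 3.14, 3.14, 3.14].

INTERFACE

Orientations are given as a rotation vector (axis times angle).
In Python, from station import ctrl, imaging gives the robot as it stands. The module is installed in compiled form; this text tells all that it offers.
- The arm moves only by the shell command python3 -m jog 'ROWS' [FORCE]. ROWS is JSON, a list that holds one entry, the list of rows, each a list of 5 numbers: the shift along the tool's x, y, z in m, then the turn about the tool's x in rad, then the closure, from -1 (fully open) to 1 (shut). A call has 1 to 12 rows; each row is the pose to reach, as a shift and turn from the pose measured when the call began, along the tool's axes at that moment; what a row does not reach only later rows make up. A row lasts 1/10 s, in which the tool goes at most 50 mm and 8.59 degrees, less where a joint would pass 70% of its speed; a pose out of reach is approached as far as the arm can. A call with a gripper value outside its range is refused whole. The fingers move at their own pace and stop on an object; FORCE is the grip in N (left out, the last holds). Time passes only in rows, so rows that repeat a pose let the fingers close. It gives the time, the measured TCP pose, the force and the opening at its end, in the units of the state.
- ctrl.get_obs(): the state, without advancing time (a new reading comes with each control period).
- imaging.get_image(name): name is "side" or "top"; returns a dict with "color" (420x560x3 uint8, red, green, blue), "intrinsics" (3x3 intrinsics, pixels), "R" (3x3) and "t" (3): a world point X has camera coordinates R X + t. Camera axes: x right, y down, z forward; pixel columns grow to the right and rows downward; lengths in m; the calibration is good to about 2 mm. A picture is of the moment at which its call begins. There is no depth.
- ctrl.finish_job(): hands the job in, once; it reports no verdict.
The state is a dict: "t": time; "q": joint angles; "dq": joint speeds; "effort": joint torques, N m; "tool_pos": TCP position; "tool_rot": TCP orientation; "contact_force": force on the tool from outside, world axes, zero at the start; "wrist_torque": the same for the moment, N m; "opening": finger opening in m.
Only numpy, scipy, OpenCV 4.12 (cv2) and the standard library are available. Lean on these libraries where they do the work, as an engineer would, in place of code of your own. Each camera call takes 0.05 s, during which the arm holds its last target.

## Working session

There is one attempt and no reset: what is moved stays moved. The work goes in short steps, Python scripts to look and compute and a shell command to move; the robot and the scene stay as the last step left them, time stands still between calls to the robot, and variables do not carry over. Pictures are saved under pics/ and viewed, and the job is handed in when it is done.

```bash
mkdir -p pics; ls; python3 - <<'E'
from station import ctrl, imaging
import cv2, numpy as np
for n in ("side","top"):
    d=imaging.get_image(n)
    cv2.imwrite(f"pics/{n}0.png",d["color"][:,:,::-1])
    print(n,d["intrinsics"].tolist(),np.round(d["R"],4).tolist(),np.round(d["t"],4).tolist(), (-d["R"].T@d["t"]).round(3))
print(ctrl.get_obs())
E
```

```text
pics
side [[440.2332148284203, 0.0, 278.6633966615631], [0.0, 440.2332148284203, 204.38840364033447], [0.0, 0.0, 1.0]] [[-0.9906, -0.1343, -0.0256], [-0.043, 0.4837, -0.8742], [0.1298, -0.8649, -0.4849]] [0.5597, 0.1379, 1.298] [0.392 1.131 0.764]
top [[484.1005615881125, 0.0, 280.84419540860245], [0.0, 484.1005615881125, 209.71095198732067], [0.0, 0.0, 1.0]] [[-0.0296, -0.9996, 0.003], [-0.9946, 0.0292, -0.0994], [0.0993, -0.0059, -0.995]] [-0.0141, 0.5728, 1.3494] [ 0.435 -0.023  1.4  ]
{'t': 0.1, 'q': array([ 1.21098899e+00,  5.32765220e-02,  1.61416060e+00, -1.53288334e-06,
        1.47598299e+00, -1.19005279e-01]), 'dq': array([ 2.12485014e-03, -8.26702726e-05, -5.82513378e-03,  3.58006159e-04,
       -9.82934952e-04, -7.47505233e-05]), 'effort': array([ 7.39892148e-04, -3.94908178e+01, -3.71361172e+01, -1.75449140e-04,
        3.91499401e-03, -1.11755341e-05]), 'tool_pos': array([0.14885554, 0.60643792, 0.23019249]), 'tool_rot': array([-1.0310282 ,  1.31513801,  1.02944168]), 'contact_force': array([ 0.85185443, -0.17122789, -0.52900964]), 'wrist_torque': array([0.01805187, 0.0385394 , 0.02105233]), 'opening': 0.08557894074861695}
```

View pics/side0.png

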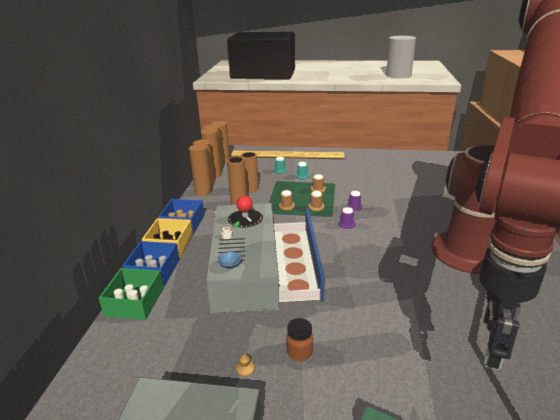

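View pics/top0.png

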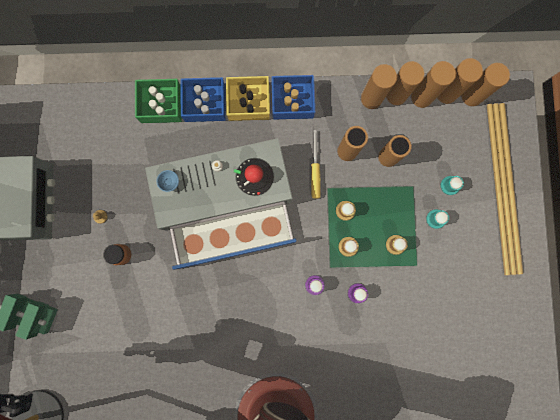

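Three heads on the mat (top view ~(347,210), (349,246), (398,244)), tester with knob at (254,175), drawer open; purple/turquoise lookalikes to avoid. Zooming in for detail.

```bash
cat > h.py <<'E'
from station import ctrl, imaging
import cv2, numpy as np
def cam(n):
    d=imaging.get_image(n); return d
def proj(d,X):
    c=d["R"]@np.asarray(X,float)+d["t"]; p=d["intrinsics"]@c; return p[:2]/p[2]
def ray(d,uv):
    r=d["R"].T@np.linalg.solve(d["intrinsics"],[uv[0],uv[1],1.]); return -d["R"].T@d["t"], r/np.linalg.norm(r)
def onz(d,uv,z):
    o,r=ray(d,uv); return o+r*(z-o[2])/r[2]
def tri(d1,u1,d2,u2):
    o1,a=ray(d1,u1);o2,b=ray(d2,u2)
    s=np.linalg.lstsq(np.c_[a,-b],o2-o1,rcond=None)[0]
    p,q=o1+s[0]*a,o2+s[1]*b
    return (p+q)/2,np.linalg.norm(p-q)
def crop(d,x0,y0,x1,y1,k,fn):
    cv2.imwrite(fn,cv2.resize(d["color"][y0:y1,x0:x1,::-1],None,fx=k,fy=k,interpolation=cv2.INTER_CUBIC))
def comps(d,f,amin=6,box=None):
    hsv=cv2.cvtColor(d["color"],cv2.COLOR_RGB2HSV); m=f(hsv,d["color"].astype(int)).astype(np.uint8)
    if box: b=np.zeros_like(m); b[box[1]:box[3],box[0]:box[2]]=1; m*=b
    n,l,s,c=cv2.connectedComponentsWithStats(m)
    return [(s[i,4],c[i].round(1).tolist(),s[i,:4].tolist()) for i in range(1,n) if s[i,4]>=amin]
def tool():
    o=ctrl.get_obs(); R=cv2.Rodrigues(o["tool_rot"])[0]; return o["tool_pos"],R,o
def shift(target):
    p,R,o=tool(); return R.T@(np.asarray(target)-p)
E
python3 - <<'E'
from h import *
s=cam("side");t=cam("top")
np.save("/tmp/s.npy",s,allow_pickle=True);np.save("/tmp/t.npy",t,allow_pickle=True)
crop(t,140,130,310,280,4,"pics/t1.png");crop(s,200,180,340,310,5,"pics/s1.png")
crop(t,300,170,470,310,4,"pics/t2.png");crop(s,255,150,375,235,6,"pics/s2.png")
E
```

```text
(no output)
```

View pics/t1.png

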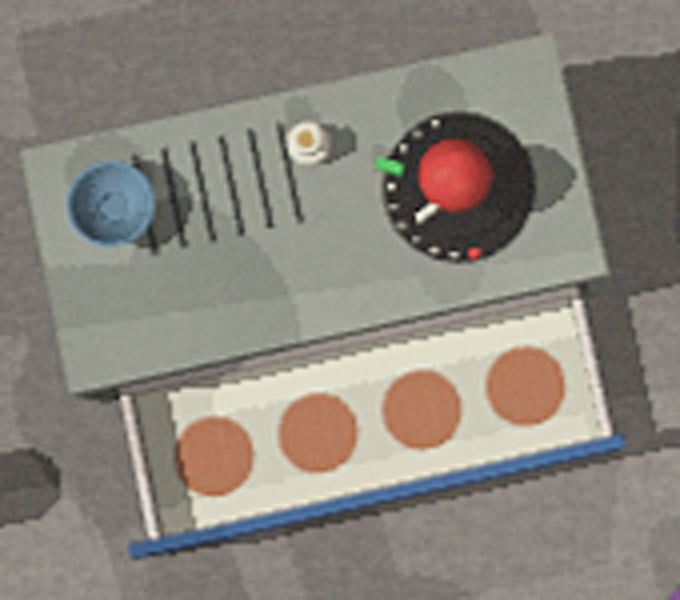

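View pics/s1.png

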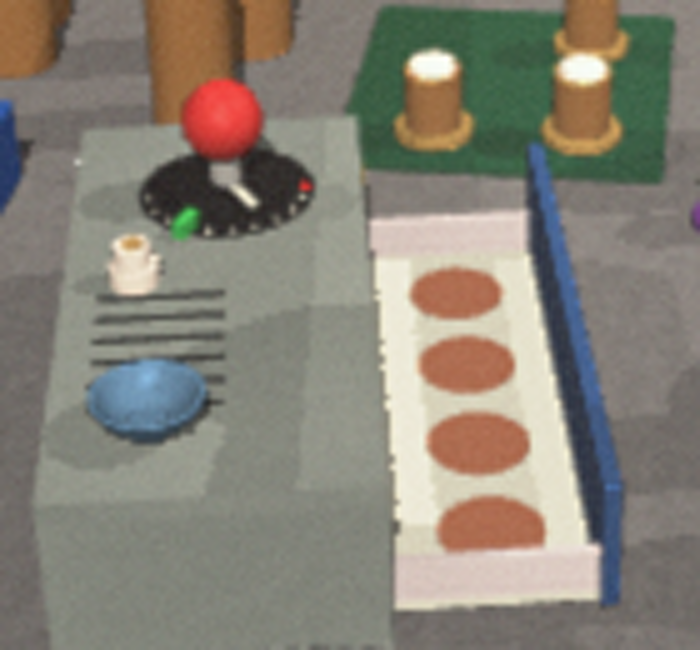

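View pics/t2.png

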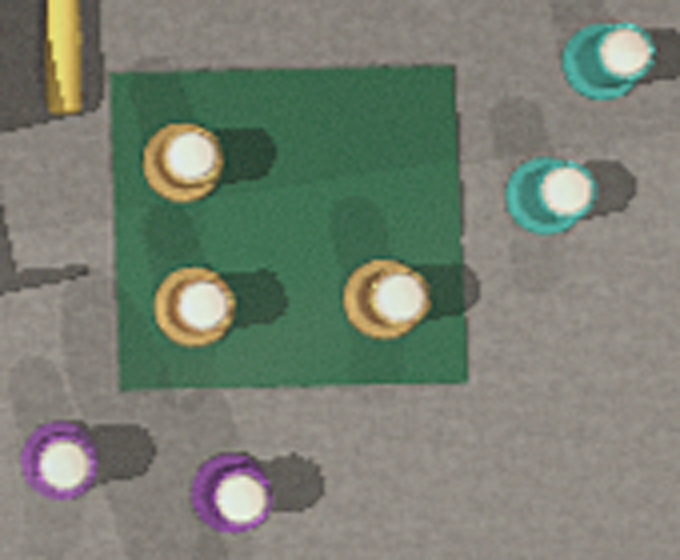

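View pics/s2.png

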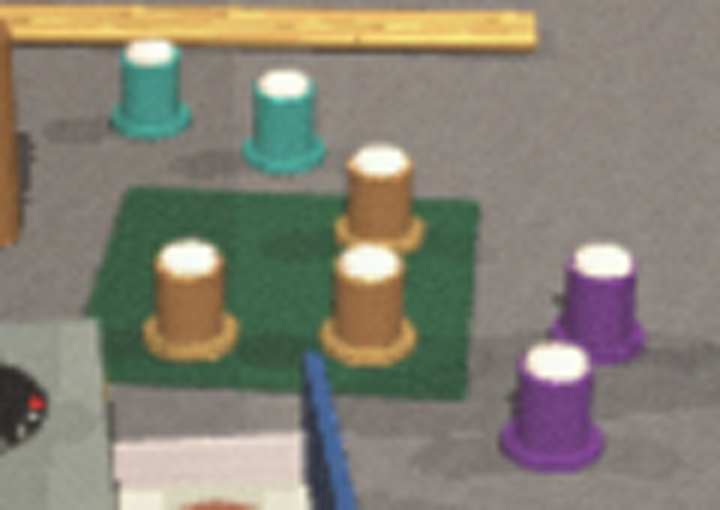

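The knob pointer sits between the red dot and the green tab, and there are three brass heads with white lenses. Now I'll measure positions.

```bash
cat > meas.py <<'E'
from h import *
np.set_printoptions(precision=4,suppress=True)
def load(): return cam("side"),cam("top")
red=lambda h,c:((h[...,0]<6)|(h[...,0]>174))&(h[...,1]>150)&(h[...,2]>90)
green=lambda h,c:(h[...,0]>50)&(h[...,0]<72)&(h[...,1]>150)&(h[...,2]>110)
white=lambda h,c:(h[...,1]<45)&(h[...,2]>195)
copper=lambda h,c:(h[...,0]<12)&(h[...,1]>100)&(h[...,2]>100)
blue=lambda h,c:(h[...,0]>104)&(h[...,0]<118)&(h[...,1]>140)
E
python3 - <<'E'
from meas import *
s,t=load()
for n,d,b,mb in(("top",t,(230,150,285,200),(325,180,420,270)),("side",s,(225,190,270,235),(268,165,340,215))):
    print(n)
    for k,f in(("red",red),("green",green),("white",white)): print(k,comps(d,f,3,b))
    print("lens",comps(d,white,20,mb))
print("cu",comps(t,copper,100,(170,200,300,270)));print("cu",comps(s,copper,60,(270,220,320,300)))
print("blue",comps(t,blue,60,(160,200,300,275)))
E
```

```text
top
red [(np.int32(242), [253.2, 173.2], [245, 165, 18, 18]), (np.int32(9), [258.0, 193.0], [257, 192, 3, 3])]
green []
white [(np.int32(10), [246.0, 182.5], [244, 181, 5, 4])]
lens [(np.int32(99), [347.2, 208.5], [342, 203, 11, 12]), (np.int32(102), [399.3, 244.0], [394, 239, 12, 11]), (np.int32(100), [350.0, 245.9], [345, 241, 11, 11])]
side
red [(np.int32(193), [244.0, 203.3], [236, 196, 16, 16]), (np.int32(4), [260.5, 216.5], [260, 216, 2, 2])]
green [(np.int32(6), [236.7, 223.2], [236, 222, 3, 4])]
white [(np.int32(7), [248.3, 218.7], [247, 217, 4, 4]), (np.int32(25), [227.5, 232.3], [225, 230, 7, 5])]
lens [(np.int32(31), [317.8, 176.1], [314, 174, 8, 5]), (np.int32(35), [285.9, 192.5], [282, 190, 9, 6]), (np.int32(36), [316.1, 193.2], [312, 191, 9, 5])]
cu [(np.int32(288), [271.0, 226.1], [262, 217, 19, 19]), (np.int32(288), [245.0, 232.0], [236, 223, 19, 19]), (np.int32(289), [219.1, 237.9], [210, 229, 19, 19]), (np.int32(287), [193.3, 243.7], [184, 234, 19, 20])]
cu [(np.int32(137), [290.7, 238.3], [282, 234, 18, 10]), (np.int32(159), [292.9, 252.4], [284, 247, 19, 11]), (np.int32(191), [295.3, 268.3], [286, 263, 20, 12]), (np.int32(182), [297.7, 284.6], [288, 279, 21, 11])]
blue []
```

```bash
python3 - <<'E'
from meas import *
s,t=load()
blue=lambda h,c:(c[...,2]-c[...,0]>50)
g=lambda h,c:(c[...,1]-np.maximum(c[...,0],c[...,2])>50)
print(comps(t,g,2,(230,150,285,200)),comps(s,g,2,(225,190,270,235)))
print(comps(t,blue,60,(160,200,310,275)),comps(s,blue,60,(295,200,340,310)))
P=lambda a,b:print(tri(t,a,s,b))
print("ball");P((253.2,173.2),(244,203.3)); print(onz(t,(253.2,173.2),.15))
c=tri(t,(253.2,173.2),s,(244,203.3))[0]
print("dot",onz(t,(258,193),.11),onz(s,(260.5,216.5),.11))
print("ptr centroid",onz(t,(246.3,182.8),.11))
print("tab",onz(t,(237.3,171.3),.104),onz(s,(236.7,223.2),.104))
print("lens")
for a,b in(((347.2,208.5),(285.9,192.5)),((350,245.9),(316.1,193.2)),((399.3,244),(317.8,176.1))): P(a,b);print(onz(t,a,.064))
print("cu");Q=[]
for a,b in(((271,226.1),(290.7,238.3)),((245,232),(292.9,252.4)),((219.1,237.9),(295.3,268.3)),((193.3,243.7),(297.7,284.6))): P(a,b);Q.append(onz(t,a,.012));print(Q[-1])
v=Q[3]-Q[0];print("yaw",np.arctan2(-v[0],v[1]),np.linalg.norm(v)) 
for u in((140+25/4,130+152/4),(140+550/4,130+37/4),(140+607/4,130+270/4),(140+75/4,130+393/4)): print("corner",onz(t,u,.102))
for u in ((172.5,265.5),(295.5,239)): print("frontbluetop",onz(t,u,.084))
E
```

```text
[(np.int32(22), [236.8, 171.0], [234, 169, 7, 5])] [(np.int32(24), [236.4, 224.2], [234, 222, 6, 6])]
[(np.int32(362), [234.4, 253.5], [172, 239, 124, 30])] [(np.int32(271), [316.2, 254.1], [306, 209, 18, 91])]
ball
(array([0.6576, 0.0391, 0.1506]), np.float64(0.0005266557739565174))
[0.658  0.0391 0.15  ]
dot [0.6109 0.0295 0.11  ] [0.6103 0.0413 0.11  ]
ptr centroid [0.6395 0.0603 0.11  ]
tab [0.6726 0.0844 0.104 ] [0.6744 0.0751 0.104 ]
lens
(array([ 0.5673, -0.2158,  0.0577]), np.float64(0.00026271287609488383))
[ 0.5665 -0.2149  0.064 ]
(array([ 0.4629, -0.219 ,  0.0579]), np.float64(0.00019166591131535398))
[ 0.4629 -0.2181  0.064 ]
(array([ 0.4645, -0.3556,  0.0585]), np.float64(0.0005939036087264949))
[ 0.4641 -0.3542  0.064 ]
cu
(array([ 0.5274, -0.0014,  0.0109]), np.float64(3.1678561234094996e-05))
[ 0.5273 -0.0014  0.012 ]
(array([0.5125, 0.0736, 0.0116]), np.float64(0.000108129348792826))
[0.5126 0.0736 0.012 ]
(array([0.4978, 0.1481, 0.0111]), np.float64(0.00012188370408363701))
[0.4979 0.148  0.012 ]
(array([0.4836, 0.2216, 0.0143]), np.float64(0.0005004381715210067))
[0.4835 0.222  0.012 ]
yaw 0.19376551154191385 0.22770909924908272
corner [0.6892 0.3314 0.102 ]
corner [ 0.7585 -0.0271  0.102 ]
corner [ 0.597 -0.061  0.102]
corner [0.5244 0.2982 0.102 ]
frontbluetop [0.4239 0.2661 0.084 ]
frontbluetop [ 0.4855 -0.0681  0.084 ]
```

```bash
cat > go.py <<'E'
import sys
from h import *
np.set_printoptions(precision=4,suppress=True)
p,R,o=tool()
print("t",round(o["t"],2),"tcp",p,"q",o["q"],"F",o["contact_force"],"open",round(o["opening"],4))
print("toolx",R[:,0],"jaw yaw",np.arctan2(R[1,2],R[0,2]).round(4))
for a in sys.argv[1:]:
    T=np.array(eval(a)); print(a,"->",R.T@(T-p))
E
python3 go.py "[.6576,.0391,.231]" "[.6576,.0391,.126]"
python3 - <<'E'
from meas import *
s,t=load()
tab=tri(t,(236.8,171.0),s,(236.4,224.2));dot=tri(t,(258.3,193.3),s,(260.8,216.9));ptr=tri(t,(246.2,182.8),s,(248.5,218.9))
c=np.array([.6576,.0391]);y=.1938;M=np.array([[np.cos(y),np.sin(y)],[-np.sin(y),np.cos(y)]])
for P in(tab,dot,ptr):
    l=M@(P[0][:2]-c);print(P,l,np.hypot(*l),np.arctan2(l[1],-l[0]))
E
```

```text
t 0.4 tcp [0.149  0.6069 0.2311] q [ 1.211   0.0528  1.6131  0.      1.476  -0.119 ] F [-0.0806 -0.4111 -0.5159] open 0.0856
toolx [-0.0001 -0.0002 -1.    ] jaw yaw 1.33
[.6576,.0391,.231] -> [ 0.0002 -0.6293 -0.4301]
[.6576,.0391,.126] -> [ 0.1052 -0.6293 -0.4301]
(array([0.6728, 0.0854, 0.1071]), np.float64(0.0001638031414653907)) [0.0239 0.0425] 0.04876616352633118 2.082391779028853
(array([0.6115, 0.0291, 0.1013]), np.float64(0.0006450352837582455)) [-0.0471 -0.0009] 0.04714582419750202 -0.019654259694291357
(array([0.6407, 0.0607, 0.1115]), np.float64(0.0028477210465862866)) [-0.0125  0.0244] 0.027424898041949492 1.0988797423847163
```

```bash
python3 -m jog '[[[0,-0.05,-0.034,0,-1],[0,-0.1,-0.068,0,-1],[0,-0.14,-0.096,0,-1],[0,-0.18,-0.123,0,-1],[0,-0.22,-0.15,0,-1],[0,-0.26,-0.178,0,-1],[0,-0.3,-0.205,0,-1],[0,-0.34,-0.232,0,-1],[0,-0.38,-0.26,0,-1],[0,-0.42,-0.287,0,-1],[0,-0.45,-0.308,0,-1],[0,-0.46,-0.315,0,-1]]]' 60; python3 go.py "[.6576,.0391,.231]"
```

```text
t: 1.7
tool_pos: [0.5229, 0.1881, 0.2314]
tool_rot: [-1.028, 1.315, 1.026]
contact_force: [-0.4, 1.3, -0.6]
opening: 0.0851
t 1.7 tcp [0.5229 0.1881 0.2314] q [ 0.2119 -0.113   1.7749 -0.0011  1.4792 -1.1134] F [-0.4341  1.3047 -0.5614] open 0.0851
toolx [ 0.0008 -0.0009 -1.    ] jaw yaw 1.3254
[.6576,.0391,.231] -> [ 0.0007 -0.1669 -0.1118]
```

```bash
python3 -m jog '[[[0,-0.04,-0.027,0.12,-1],[0,-0.08,-0.054,0.24,-1],[0,-0.12,-0.08,0.36,-1],[0,-0.15,-0.1,0.48,-1],[0,-0.167,-0.112,0.6,-1],[0,-0.167,-0.112,0.72,-1],[0,-0.167,-0.112,0.84,-1],[0,-0.167,-0.112,0.9,-1],[0,-0.167,-0.112,0.9,-1],[0,-0.167,-0.112,0.9,-1]]]' 60; python3 go.py "[.6576,.0391,.126]"
```

```text
t: 2.7
tool_pos: [0.6575, 0.0395, 0.2317]
tool_rot: [-0.336, 1.544, 0.335]
contact_force: [-0.5, 0.4, -0.1]
opening: 0.0853
t 2.7 tcp [0.6575 0.0395 0.2317] q [-0.0526  0.1302  1.5298 -0.0007  1.4809 -0.48  ] F [-0.4965  0.3954 -0.1419] open 0.0853
toolx [ 0.0007 -0.0007 -1.    ] jaw yaw 0.4274
[.6576,.0391,.126] -> [ 0.1057 -0.0003 -0.0001]
```

```bash
python3 - <<'E'
from h import *
s=cam("side");t=cam("top");crop(t,180,100,330,230,4,"pics/t3.png");crop(s,190,130,330,260,4,"pics/s3.png")
E
```

```text
(no output)
```

View pics/s3.png

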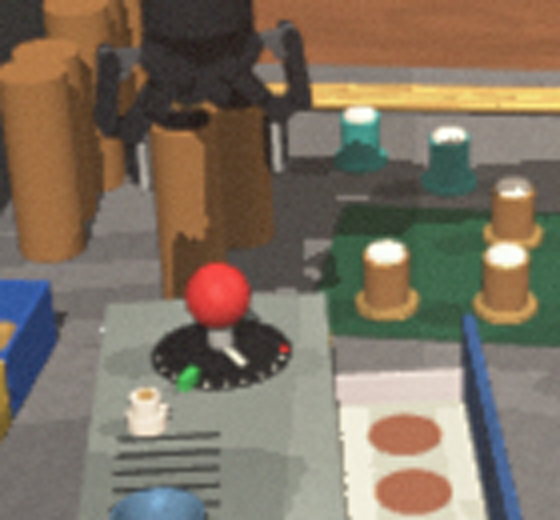

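The open fingers straddle the ball (crop ~(217,295)), with clear space below. Descending.

```bash
python3 -m jog '[[[0.03,0,0,0,-1],[0.06,0,0,0,-1],[0.09,0,0,0,-1],[0.106,0,0,0,-1],[0.106,0,0,0,-1],[0.106,0,0,0,-1],[0.106,0,0,0,1],[0.106,0,0,0,1],[0.106,0,0,0,1],[0.106,0,0,0,1],[0.106,0,0,0,1],[0.106,0,0,0,1]]]' 60; python3 go.py
```

```text
t: 4.0
tool_pos: [0.6578, 0.0388, 0.1278]
tool_rot: [-0.336, 1.544, 0.333]
contact_force: [-4.9, -1.1, 6.4]
opening: 0.0454
t 4.0 tcp [0.6578 0.0388 0.1278] q [-0.0533  0.21    1.618  -0.0015  1.3121 -0.4796] F [-4.8859 -1.1373  6.4354] open 0.0454
toolx [ 0.0013 -0.0016 -1.    ] jaw yaw 0.4268
```

```bash
python3 -m jog '[[[0,0,0,0,-1],[0,0,0,0,-1],[0,0,0,0,-1],[0.009,0,0,0,-1],[0.009,0,0,0,-1],[0.009,0,0,0,-1],[0.009,0,0,0,1],[0.009,0,0,0,1],[0.009,0,0,0,1],[0.009,0,0,0,1],[0.009,0,0,0,1],[0.009,0,0,0,1]]]' 60; python3 go.py
```

```text
t: 5.2
tool_pos: [0.6577, 0.0387, 0.1194]
tool_rot: [-0.336, 1.544, 0.333]
contact_force: [-2.9, -1.2, 4.1]
opening: 0.046
t 5.2 tcp [0.6577 0.0387 0.1194] q [-0.0533  0.2183  1.6234 -0.0018  1.2987 -0.4797] F [-2.8618 -1.1675  4.1394] open 0.046
toolx [ 0.0012 -0.0018 -1.    ] jaw yaw 0.4268
```

```bash
python3 -m jog '[[[0,0,0,-0.1,1],[0,0,0,-0.2,1],[0,0,0,-0.3,1],[0,0,0,-0.4,1],[0,0,0,-0.5,1],[0,0,0,-0.6,1],[0,0,0,-0.7,1],[0,0,0,-0.8,1],[0,0,0,-0.9,1],[0,0,0,-1.0,1],[0,0,0,-1.05,1],[0,0,0,-1.05,1]]]' 60; python3 go.py; python3 - <<'E'
from h import *
s=cam("side");t=cam("top");crop(t,220,140,300,210,7,"pics/t4.png");crop(s,200,170,290,240,7,"pics/s4.png")
print(ctrl.get_obs()["wrist_torque"])
E
```

```text
t: 6.4
tool_pos: [0.6574, 0.0382, 0.1194]
tool_rot: [-1.142, 1.254, 1.138]
contact_force: [-4.8, -1.3, 2.9]
opening: 0.0464
t 6.4 tcp [0.6574 0.0382 0.1194] q [-0.0538  0.2181  1.6237 -0.0025  1.2995 -1.5299] F [-4.7639 -1.285   2.8974] open 0.0464
toolx [ 0.0003 -0.0024 -1.    ] jaw yaw 1.4768
[-0.21455607  0.65699989  0.23936105]
```

View pics/s4.png

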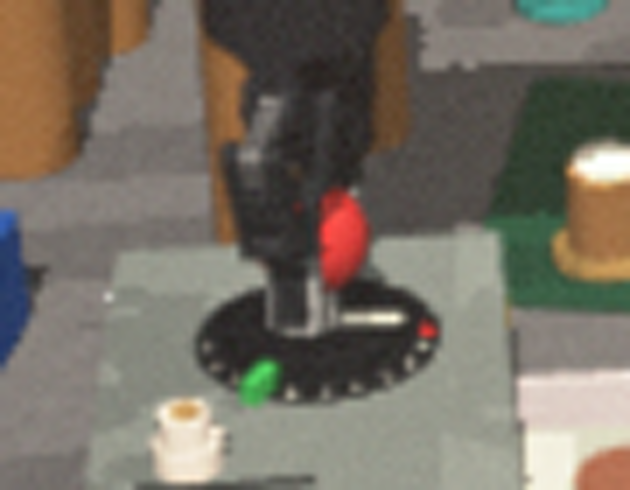

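The pointer line (crop (340–405,320)) now runs almost at the red dot (428,330). A small further turn into the end stop.

```bash
python3 -m jog '[[[0,0,0,-0.05,1],[0,0,0,-0.1,1],[0,0,0,-0.1,1],[0,0,0,-0.1,1]]]' 60; python3 go.py; python3 - <<'E'
from h import *
s=cam("side");t=cam("top");crop(t,220,140,300,210,7,"pics/t5.png");crop(s,200,170,290,240,7,"pics/s5.png")
print(ctrl.get_obs()["wrist_torque"])
E
```

```text
t: 6.9
tool_pos: [0.6583, 0.0381, 0.1195]
tool_rot: [-1.214, 1.208, 1.208]
contact_force: [3.6, -1.5, -0.6]
opening: 0.0461
t 6.9 tcp [0.6583 0.0381 0.1195] q [-0.0539  0.2185  1.623  -0.0024  1.2973 -1.6269] F [ 3.5943 -1.5066 -0.6197] open 0.0461
toolx [ 0.0027 -0.0024 -1.    ] jaw yaw 1.5736
[-0.0860842  -0.69470734 -0.72626055]
```

View pics/s5.png

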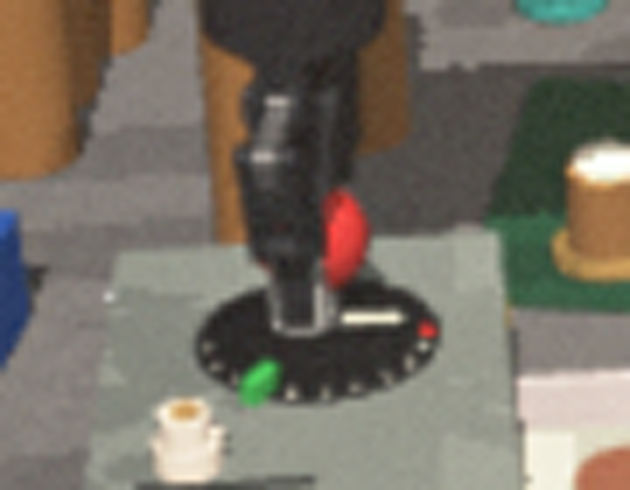

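Torque reversed sign: the knob is on its stop. Release and lift.

```bash
python3 -m jog '[[[0,0,0,0,-1],[0,0,0,0,-1],[0,0,0,0,-1],[0,0,0,0,-1],[-0.04,0,0,0,-1],[-0.08,0,0,0,-1],[-0.1,0,0,-0.1,-1],[-0.1,0,0,-0.19,-1],[-0.1,0,0,-0.19,-1]]]' 60; python3 go.py "[.567,-.2155,.22]"; python3 - <<'E'
from meas import *
s,t=load();crop(t,220,140,300,210,7,"pics/t6.png");crop(s,200,170,290,240,7,"pics/s6.png")
for n,d,b,mb in(("top",t,(230,150,285,200),(325,180,420,270)),("side",s,(225,190,270,235),(268,165,340,215))):
    print(n,comps(d,white,3,b)); print("lens",comps(d,white,20,mb))
E
```

```text
t: 7.9
tool_pos: [0.6585, 0.0385, 0.2209]
tool_rot: [-1.355, 1.11, 1.346]
contact_force: [0.2, -0.0, -0.8]
opening: 0.0855
t 7.9 tcp [0.6585 0.0385 0.2209] q [-0.0533  0.1361  1.5412 -0.0024  1.4594 -1.8175] F [ 0.1722 -0.0428 -0.7686] open 0.0855
toolx [ 0.0047 -0.0026 -1.    ] jaw yaw 1.7644
[.567,-.2155,.22] -> [ 0.0012  0.1386 -0.2316]
top [(np.int32(13), [256.5, 185.7], [255, 183, 4, 6])]
lens [(np.int32(103), [347.2, 208.4], [342, 203, 12, 12]), (np.int32(106), [350.2, 245.9], [345, 241, 12, 11])]
side [(np.int32(7), [253.0, 215.0], [250, 215, 7, 1]), (np.int32(27), [227.8, 232.3], [225, 230, 7, 5])]
lens [(np.int32(38), [286.0, 192.5], [282, 190, 9, 6]), (np.int32(36), [316.1, 193.2], [312, 191, 9, 5])]
```

View pics/s6.png

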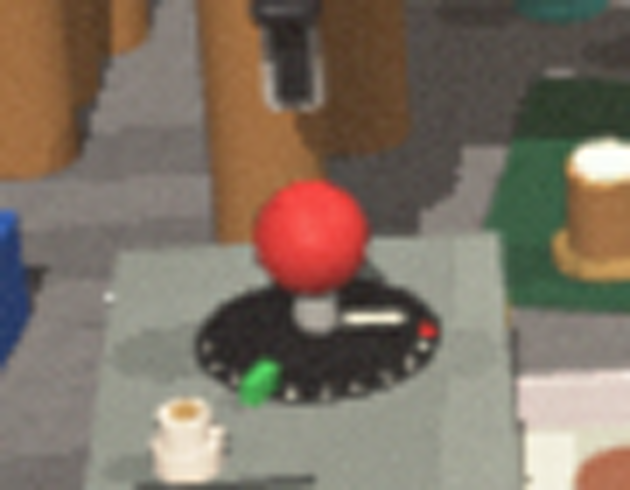

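```bash
python3 - <<'E'
from meas import *
s,t=load();crop(t,220,140,470,310,3,"pics/t7.png")
l=onz(t,(256.5,185.7),.110)[:2]-np.array([.6576,.0391]);y=.1938
x,yy=l[0]*np.cos(y)+l[1]*np.sin(y),-l[0]*np.sin(y)+l[1]*np.cos(y);print(x,yy,np.arctan2(yy,-x))
E
```

```text
-0.027481243764870152 -0.0007691981700498618 -0.027982626929040612
```

View pics/t7.png

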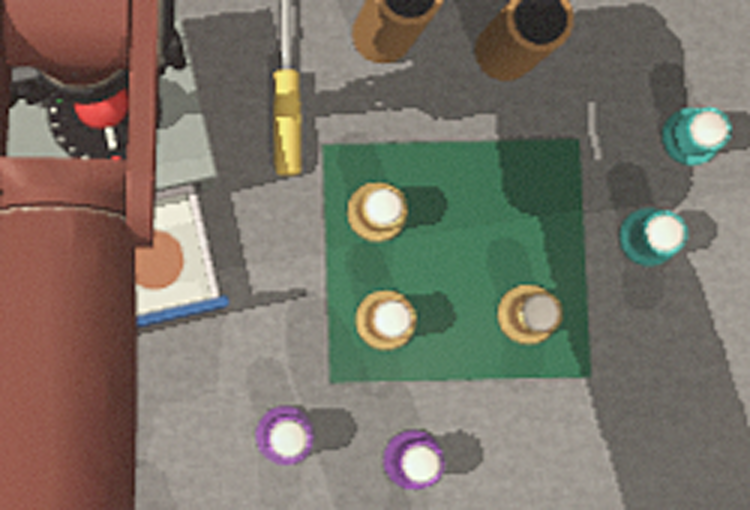

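Knob pointer at the dot (angle ≈0); heads unmoved (third only in arm shadow). Go above head A.

```bash
python3 -m jog '[[[0,0.025,-0.04,0,-1],[0,0.05,-0.08,0,-1],[0,0.075,-0.12,0,-1],[0,0.1,-0.16,0,-1],[0,0.12,-0.2,0,-1],[0.03,0.1386,-0.2316,0,-1],[0.06,0.1386,-0.2316,0,-1],[0.09,0.1386,-0.2316,0,-1],[0.11,0.1386,-0.2316,0,-1],[0.11,0.1386,-0.2316,0,-1]]]' 60; python3 go.py "[.567,-.2155,.026]"; python3 - <<'E'
from meas import *
s,t=load();crop(t,300,170,420,280,5,"pics/t8.png");crop(s,255,130,375,225,5,"pics/s8.png")
E
```

```text
t: 9.1
tool_pos: [0.5626, -0.2142, 0.1036]
tool_rot: [-1.343, 1.116, 1.356]
contact_force: [-1.0, -0.1, -0.4]
opening: 0.0852
t 9.1 tcp [ 0.5626 -0.2142  0.1036] q [-0.4866  0.1143  1.7689 -0.002   1.2662 -2.2479] F [-1.022  -0.0768 -0.4249] open 0.0852
toolx [-0.0077  0.0019 -1.    ] jaw yaw 1.7619
[.567,-.2155,.026] -> [ 0.0776 -0.0047 -0.0023]
```

View pics/s8.png

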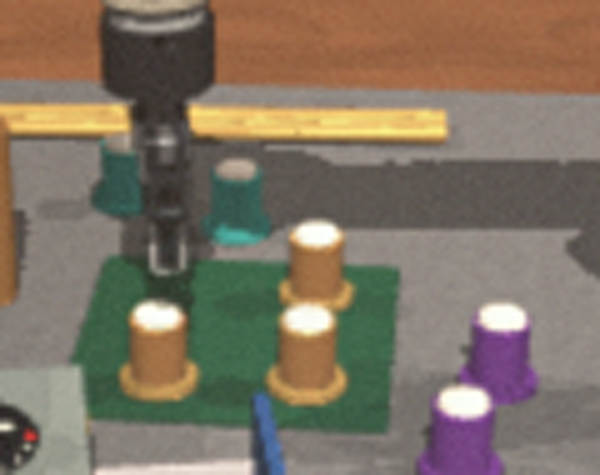

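```bash
python3 -m jog '[[[0.03,-0.005,-0.002,0,-1],[0.06,-0.005,-0.002,0,-1],[0.082,-0.005,-0.002,0,-1],[0.082,-0.005,-0.002,0,-1],[0.082,-0.005,-0.002,0,-1],[0.082,-0.005,-0.002,0,1],[0.082,-0.005,-0.002,0,1],[0.082,-0.005,-0.002,0,1],[0.082,-0.005,-0.002,0,1],[0.082,-0.005,-0.002,0,1],[0.082,-0.005,-0.002,0,1]]]' 50; python3 go.py
```

```text
t: 10.3
tool_pos: [0.5717, -0.2171, 0.028]
tool_rot: [-1.352, 1.114, 1.347]
contact_force: [-0.3, 0.3, 6.3]
opening: 0.0388
t 10.3 tcp [ 0.5717 -0.2171  0.028 ] q [-0.4837  0.225   1.7854 -0.0019  1.1287 -2.2455] F [-0.2622  0.2568  6.3102] open 0.0388
toolx [ 0.0014 -0.0027 -1.    ] jaw yaw 1.7626
```

```bash
python3 -m jog '[[[-0.03,0,0,0,1],[-0.07,0,0,0,1],[-0.11,0,0,0,1],[-0.14,0,0,0,1],[-0.15,0,0,0,1],[-0.15,0,0,0,1]]]' 50; python3 go.py "[.489,.2136,.175]"; python3 - <<'E'
from meas import *
s,t=load();crop(s,205,100,375,225,4,"pics/s9.png")
E
```

```text
t: 10.9
tool_pos: [0.572, -0.217, 0.1792]
tool_rot: [-1.354, 1.113, 1.345]
contact_force: [-1.1, 0.1, -2.6]
opening: 0.0388
t 10.9 tcp [ 0.572  -0.217   0.1792] q [-0.4833  0.0554  1.6983 -0.0018  1.3828 -2.2456] F [-1.0548  0.0507 -2.6432] open 0.0388
toolx [ 0.0036 -0.0039 -1.    ] jaw yaw 1.7627
[.489,.2136,.175] -> [ 0.0022 -0.0006  0.4385]
```

View pics/s9.png

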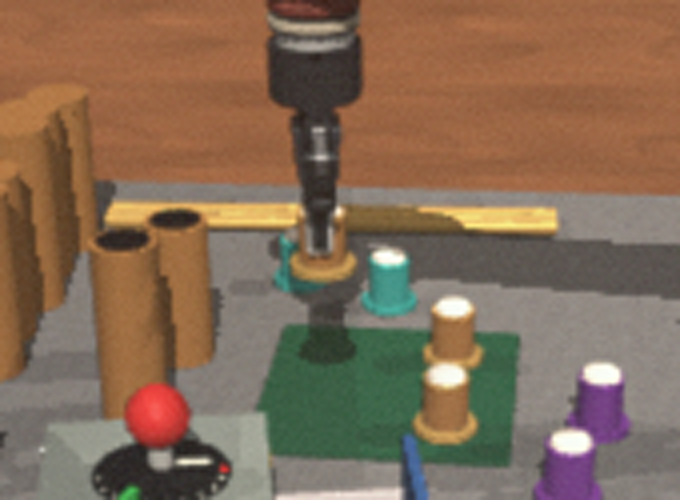

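Head A is held upright. Carry along the tool's z to the drawer's left third.

```bash
python3 -m jog '[[[0,0,0.03,0,1],[0,0,0.07,0,1],[0,0,0.11,0,1],[0,0,0.15,0,1],[0,0,0.19,0,1],[0,0,0.23,0,1],[0,0,0.27,0,1],[0,0,0.31,0,1],[0,0,0.35,0,1],[0,0,0.39,0,1],[0,0,0.425,0,1],[0,0,0.438,0,1]]]' 50;python3 -m jog '[[[0,0,0,0,1],[0,0,0,0,1]]]' 50; python3 go.py "[.489,.2136,.1]";python3 - <<'E'
from meas import *
s,t=load();crop(s,205,150,375,310,4,"pics/s10.png")
E
```

```text
t: 12.2
tool_pos: [0.4843, 0.216, 0.1719]
tool_rot: [-1.349, 1.117, 1.357]
contact_force: [-0.2, -0.6, -2.1]
opening: 0.0387
t: 12.4
tool_pos: [0.4832, 0.2152, 0.1696]
tool_rot: [-1.348, 1.121, 1.359]
contact_force: [0.2, -0.4, -1.9]
opening: 0.0384
t 12.4 tcp [0.4832 0.2152 0.1696] q [ 0.2785 -0.1243  1.89   -0.0003  1.3874 -1.4875] F [ 0.2093 -0.3923 -1.8673] open 0.0384
toolx [-0.011  -0.0034 -0.9999] jaw yaw 1.7661
[.489,.2136,.1] -> [ 0.0696 -0.0062 -0.0027]
```

View pics/s10.png

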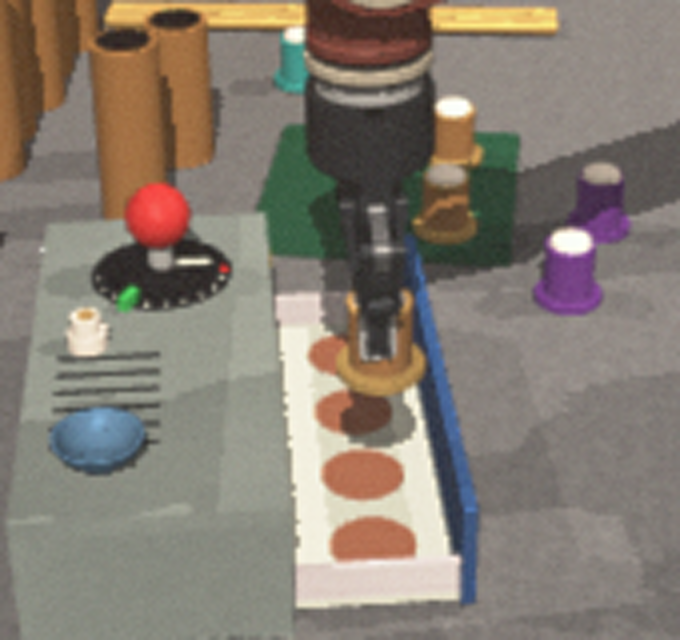

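```bash
python3 -m jog '[[[0.02,-0.006,-0.003,0,1],[0.05,-0.006,-0.003,0,1],[0.08,-0.006,-0.003,0,1],[0.1,-0.006,-0.003,0,1],[0.115,-0.006,-0.003,0,1],[0.122,-0.006,-0.003,0,1],[0.122,-0.006,-0.003,0,1]]]' 50; python3 go.py "[.489,.2136,.037]";python3 - <<'E'
from meas import *
s,t=load();crop(s,205,180,375,310,4,"pics/s11.png");
E
```

```text
t: 13.2
tool_pos: [0.4893, 0.212, 0.0481]
tool_rot: [-1.347, 1.121, 1.357]
contact_force: [-0.1, 0.4, -1.8]
opening: 0.0385
t 13.2 tcp [0.4893 0.212  0.0481] q [ 0.2694  0.0317  1.9601 -0.0004  1.1605 -1.494 ] F [-0.0978  0.3865 -1.8115] open 0.0385
toolx [-0.0102 -0.0032 -0.9999] jaw yaw 1.7636
[.489,.2136,.037] -> [ 0.0111 -0.0001  0.0016]
```

View pics/s11.png

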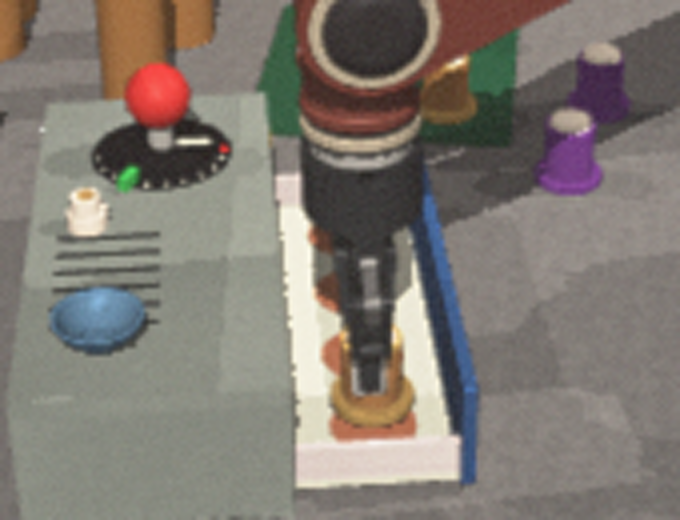

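Head A hovers over the left end of the drawer, clear of all walls. Lower to contact.

```bash
python3 -m jog '[[[0.005,0,0,0,1],[0.009,0,0,0,1],[0.011,0,0,0,1],[0.011,0,0,0,1]]]' 50; python3 go.py
```

```text
t: 13.7
tool_pos: [0.4901, 0.2126, 0.0385]
tool_rot: [-1.348, 1.119, 1.355]
contact_force: [-0.6, 0.0, -2.1]
opening: 0.0385
t 13.7 tcp [0.4901 0.2126 0.0385] q [ 0.2701  0.0468  1.9631 -0.0004  1.1398 -1.4939] F [-0.5896  0.0142 -2.1413] open 0.0385
toolx [-0.0077 -0.0025 -1.    ] jaw yaw 1.7642
```

```bash
python3 -m jog '[[[0.003,0,0,0,1],[0.005,0,0,0,1],[0.005,0,0,0,1]]]' 50; python3 go.py
```

```text
t: 14.0
tool_pos: [0.4922, 0.2131, 0.0359]
tool_rot: [-1.35, 1.115, 1.353]
contact_force: [-0.6, -0.6, 7.0]
opening: 0.0385
t 14.0 tcp [0.4922 0.2131 0.0359] q [ 0.2702  0.053   1.9617 -0.0007  1.1308 -1.4938] F [-0.5872 -0.5828  6.9843] open 0.0385
toolx [-0.0036 -0.0016 -1.    ] jaw yaw 1.7643
```

```bash
python3 -m jog '[[[0,0,0,0,-0.4],[0,0,0,0,-0.4],[0,0,0,0,-0.4],[0,0,0,0,-0.4],[-0.03,0,0,0,-0.4],[-0.07,0,0,0,-0.4],[-0.11,0,0,0,-0.4],[-0.14,0,0,0,-1],[-0.14,0,0,0,-1]]]' 50; python3 go.py "[.463,-.2185,.18]";python3 - <<'E'
from meas import *
s,t=load();crop(s,205,150,375,310,4,"pics/s12.png");
E
```

```text
t: 14.9
tool_pos: [0.4958, 0.2142, 0.1819]
tool_rot: [-1.353, 1.106, 1.346]
contact_force: [0.4, 0.1, 0.2]
opening: 0.0849
t 14.9 tcp [0.4958 0.2142 0.1819] q [ 0.2704 -0.1197  1.8646 -0.0006  1.3903 -1.4939] F [0.3537 0.139  0.2352] open 0.0849
toolx [ 0.0063  0.0011 -1.    ] jaw yaw 1.7644
[.463,-.2185,.18] -> [ 0.0012  0.1154 -0.4184]
```

View pics/s12.png

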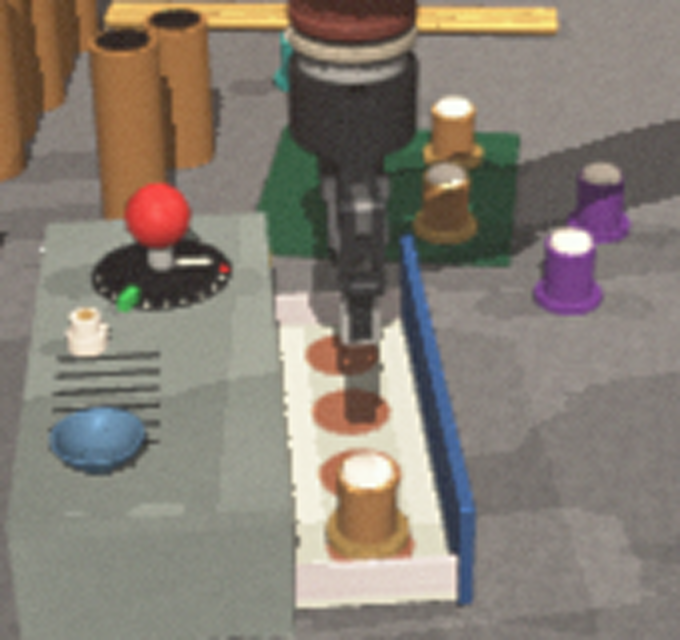

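Head A stands upright at the drawer's left end. Next head B at (.463,-.2185).

```bash
python3 -m jog '[[[0,0.01,-0.03,0,-1],[0,0.02,-0.07,0,-1],[0,0.03,-0.11,0,-1],[0,0.04,-0.15,0,-1],[0,0.05,-0.19,0,-1],[0,0.06,-0.23,0,-1],[0,0.07,-0.27,0,-1],[0,0.08,-0.31,0,-1],[0,0.09,-0.34,0,-1],[0,0.1,-0.37,0,-1],[0,0.1,-0.38,0,-1],[0,0.1,-0.38,0,-1]]]' 50; python3 go.py "[.463,-.2185,.1]";python3 - <<'E'
from meas import *
s,t=load();crop(t,300,170,470,310,4,"pics/t13.png");crop(s,255,130,375,235,5,"pics/s13.png")
for n,d,mb in(("top",t,(325,180,420,270)),("side",s,(268,160,340,215))): print("lens",comps(d,white,15,mb))
E
```

```text
t: 16.2
tool_pos: [0.4671, -0.1791, 0.1751]
tool_rot: [-1.346, 1.115, 1.353]
contact_force: [-0.8, -0.0, -0.4]
opening: 0.0857
t 16.2 tcp [ 0.4671 -0.1791  0.1751] q [-0.5139 -0.2072  1.9534 -0.0019  1.4001 -2.2756] F [-0.796  -0.039  -0.4197] open 0.0857
toolx [-0.005   0.0007 -1.    ] jaw yaw 1.7621
[.463,-.2185,.1] -> [ 0.0751  0.0112 -0.0381]
lens [(np.int32(67), [399.5, 245.8], [394, 243, 12, 7])]
lens [(np.int32(18), [319.1, 176.2], [317, 174, 5, 5]), (np.int32(37), [316.2, 193.1], [312, 191, 9, 5])]
```

View pics/s13.png

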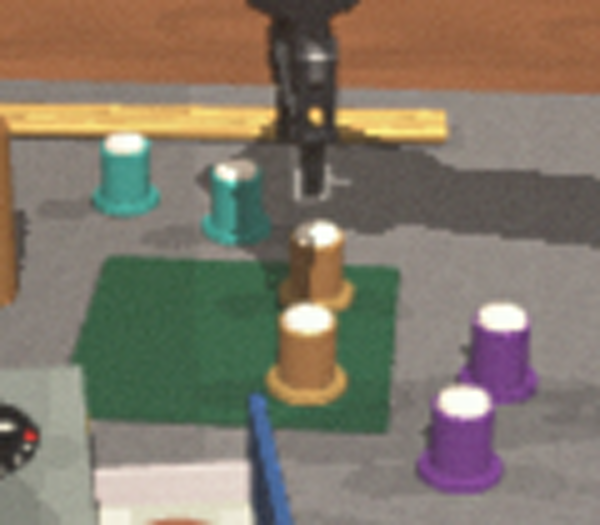

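View pics/t13.png

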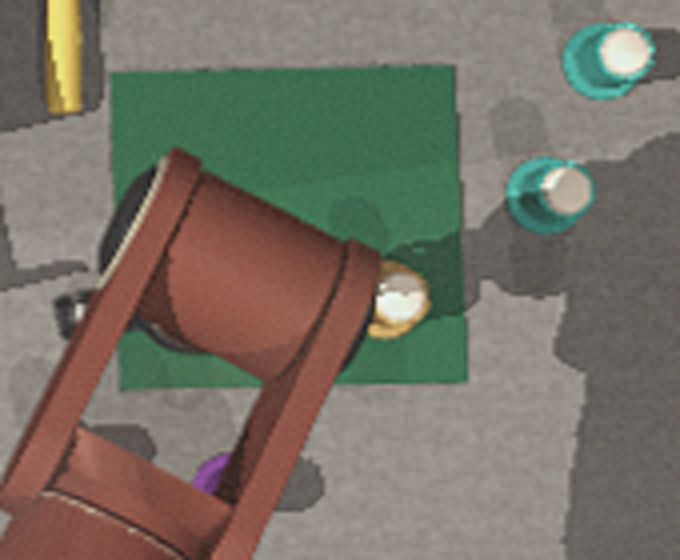

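```bash
python3 -m jog '[[[0,0.011,-0.038,0,-1],[0.02,0.011,-0.038,0,-1],[0.05,0.011,-0.038,0,-1],[0.075,0.011,-0.038,0,-1],[0.075,0.011,-0.038,0,-1],[0.075,0.011,-0.038,0,-1]]]' 50; python3 go.py "[.463,-.2185,.024]"
```

```text
t: 16.9
tool_pos: [0.4638, -0.2158, 0.1006]
tool_rot: [-1.348, 1.113, 1.356]
contact_force: [0.1, 0.4, 0.9]
opening: 0.085
t 16.9 tcp [ 0.4638 -0.2158  0.1006] q [-0.5801 -0.0974  1.9875 -0.0018  1.2565 -2.3459] F [0.1064 0.3923 0.9457] open 0.085
toolx [-0.0051  0.0013 -1.    ] jaw yaw 1.7664
[.463,-.2185,.024] -> [ 0.0766  0.0009 -0.0027]
```

```bash
python3 -m jog '[[[0.03,0.002,-0.003,0,-1],[0.06,0.002,-0.003,0,-1],[0.077,0.002,-0.003,0,-1],[0.077,0.002,-0.003,0,-1],[0.077,0.002,-0.003,0,-1],[0.077,0.002,-0.003,0,1],[0.077,0.002,-0.003,0,1],[0.077,0.002,-0.003,0,1],[0.077,0.002,-0.003,0,1],[0.077,0.002,-0.003,0,1],[0.077,0.002,-0.003,0,1]]]' 50; python3 go.py
```

```text
t: 18.0
tool_pos: [0.463, -0.2197, 0.025]
tool_rot: [-1.35, 1.112, 1.354]
contact_force: [-0.3, 1.3, 6.3]
opening: 0.0391
t 18.0 tcp [ 0.463  -0.2197  0.025 ] q [-0.5873  0.0146  2.0228 -0.0021  1.1067 -2.3528] F [-0.3465  1.3206  6.2676] open 0.0391
toolx [-0.0031 -0.0002 -1.    ] jaw yaw 1.7664
```

```bash
python3 -m jog '[[[-0.03,0,0,0,1],[-0.07,0,0,0,1],[-0.11,0,0,0,1],[-0.14,0,0,0,1],[-0.15,0,0,0,1],[-0.15,0,0,0,1]]]' 50; python3 go.py "[.5053,.1106,.175]"
```

```text
t: 18.6
tool_pos: [0.464, -0.2201, 0.176]
tool_rot: [-1.352, 1.112, 1.352]
contact_force: [-0.4, 0.7, -1.3]
opening: 0.0386
t 18.6 tcp [ 0.464  -0.2201  0.176 ] q [-0.5869 -0.1769  1.9258 -0.0018  1.3928 -2.3529] F [-0.4092  0.6608 -1.2903] open 0.0386
toolx [-0.0011 -0.0015 -1.    ] jaw yaw 1.7663
[.5053,.1106,.175] -> [ 0.0005 -0.1047  0.3163]
```

```bash
python3 -m jog '[[[0,-0.01,0.03,0,1],[0,-0.024,0.07,0,1],[0,-0.037,0.11,0,1],[0,-0.05,0.15,0,1],[0,-0.063,0.19,0,1],[0,-0.076,0.23,0,1],[0,-0.09,0.27,0,1],[0,-0.1,0.3,0,1],[0,-0.105,0.316,0,1],[0,-0.105,0.316,0,1],[0,-0.105,0.316,0,1]]]' 50; python3 go.py "[.5053,.1106,.046]";python3 - <<'E'
from meas import *
s,t=load();crop(s,205,150,375,310,4,"pics/s14.png")
E
```

```text
t: 19.7
tool_pos: [0.5042, 0.1102, 0.1728]
tool_rot: [-1.351, 1.115, 1.356]
contact_force: [0.7, -1.4, -1.9]
opening: 0.0388
t 19.7 tcp [0.5042 0.1102 0.1728] q [ 0.0718 -0.1636  1.9197 -0.0019  1.3912 -1.6949] F [ 0.7377 -1.3992 -1.8633] open 0.0388
toolx [-0.0055 -0.0022 -1.    ] jaw yaw 1.7671
[.5053,.1106,.046] -> [ 0.1268 -0.0019  0.0004]
```

View pics/s14.png

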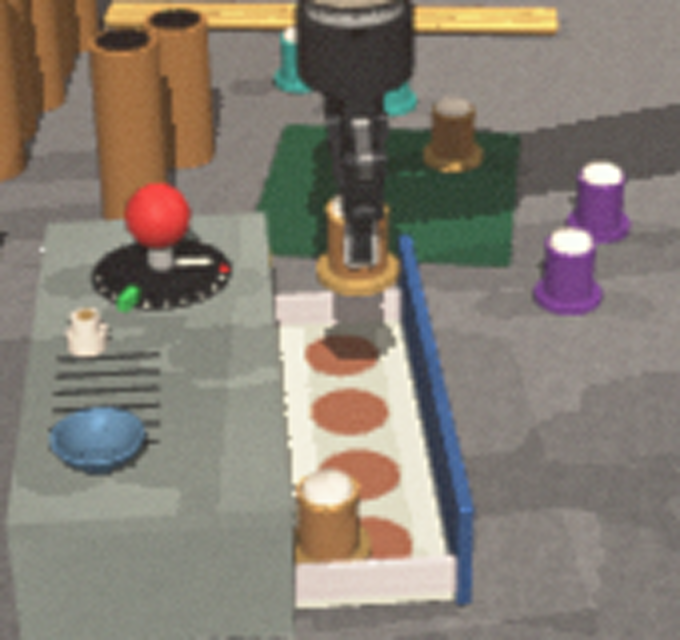

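Head A was knocked toward the cabinet but stands inside the drawer still. Lower B at the middle.

```bash
python3 -m jog '[[[0.02,-0.002,0,0,1],[0.05,-0.002,0,0,1],[0.08,-0.002,0,0,1],[0.105,-0.002,0,0,1],[0.12,-0.002,0,0,1],[0.127,-0.002,0,0,1],[0.127,-0.002,0,0,1]]]' 50; python3 go.py "[.5053,.1106,.033]"
```

```text
t: 20.5
tool_pos: [0.506, 0.1091, 0.0463]
tool_rot: [-1.349, 1.116, 1.354]
contact_force: [0.6, 0.9, -1.0]
opening: 0.0389
t 20.5 tcp [0.506  0.1091 0.0463] q [ 0.0695 -0.0058  2.0015 -0.0019  1.151  -1.6943] F [ 0.582   0.871  -0.9926] open 0.0389
toolx [-0.005  -0.0021 -1.    ] jaw yaw 1.7646
[.5053,.1106,.033] -> [0.0133 0.0003 0.0016]
```

```bash
python3 -m jog '[[[0.005,0,0.002,0,1],[0.009,0,0.002,0,1],[0.013,0,0.002,0,1],[0.014,0,0.002,0,1],[0.014,0,0.002,0,1]]]' 50; python3 go.py
```

```text
t: 21.0
tool_pos: [0.506, 0.1111, 0.033]
tool_rot: [-1.35, 1.116, 1.353]
contact_force: [-1.6, -0.2, 1.6]
opening: 0.0388
t 21.0 tcp [0.506  0.1111 0.033 ] q [ 0.0734  0.0157  2.0058 -0.0019  1.1243 -1.6905] F [-1.6081 -0.1795  1.5948] open 0.0388
toolx [-0.0041 -0.002  -1.    ] jaw yaw 1.7647
```

Force changed by about +3.5 N: touching. Release and rise.

```bash
python3 -m jog '[[[0.001,0,0,0,1],[0.001,0,0,0,-0.4],[0.001,0,0,0,-0.4],[0.001,0,0,0,-0.4],[0.001,0,0,0,-0.4],[-0.03,0,0,0,-0.4],[-0.07,0,0,0,-0.4],[-0.11,0,0,0,-0.4],[-0.14,0,0,0,-1],[-0.14,0,0,0,-1]]]' 50; python3 go.py "[.4645,-.3555,.175]";python3 - <<'E'
from meas import *
s,t=load();crop(s,205,150,375,310,4,"pics/s15.png");
E
```

```text
t: 22.0
tool_pos: [0.5099, 0.1117, 0.1791]
tool_rot: [-1.355, 1.108, 1.345]
contact_force: [-0.3, -1.0, 0.8]
opening: 0.0847
t 22.0 tcp [0.5099 0.1117 0.1791] q [ 0.0739 -0.1626  1.9079 -0.0017  1.3898 -1.6905] F [-0.3106 -0.974   0.8244] open 0.0847
toolx [ 0.0065 -0.0012 -1.    ] jaw yaw 1.7647
[.4645,-.3555,.175] -> [ 0.0044  0.1347 -0.4497]
```

View pics/s15.png

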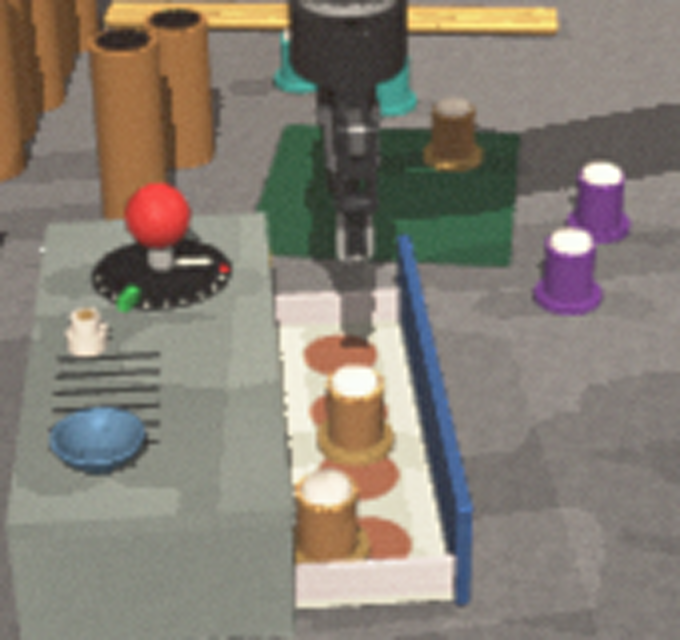

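Both heads stand. Go to head C.

```bash
python3 -m jog '[[[0,0.01,-0.03,0,-1],[0,0.02,-0.07,0,-1],[0,0.033,-0.11,0,-1],[0,0.045,-0.15,0,-1],[0,0.057,-0.19,0,-1],[0,0.07,-0.23,0,-1],[0,0.08,-0.27,0,-1],[0,0.09,-0.31,0,-1],[0,0.105,-0.35,0,-1],[0,0.115,-0.38,0,-1],[0,0.12,-0.4,0,-1],[0,0.12,-0.4,0,-1]]]' 50; python3 go.py "[.4645,-.3555,.1]";python3 - <<'E'
from meas import *
s,t=load();crop(t,300,170,470,310,4,"pics/t16.png");crop(s,255,130,375,235,5,"pics/s16.png")
for n,d,mb in(("top",t,(325,180,440,270)),("side",s,(268,160,340,215))): print("lens",comps(d,white,15,mb))
E
```

```text
t: 23.3
tool_pos: [0.4648, -0.3056, 0.172]
tool_rot: [-1.345, 1.116, 1.353]
contact_force: [-0.2, 0.1, -1.2]
opening: 0.0853
t 23.3 tcp [ 0.4648 -0.3056  0.172 ] q [-0.7137 -0.0635  1.8293 -0.0035  1.3804 -2.4744] F [-0.1948  0.0664 -1.1666] open 0.0853
toolx [-0.0057  0.0004 -1.    ] jaw yaw 1.7614
[.4645,-.3555,.1] -> [ 0.072   0.0094 -0.049 ]
lens [(np.int32(38), [437.6, 217.1], [435, 212, 5, 11])]
lens [(np.int32(29), [301.6, 163.6], [298, 162, 8, 4]), (np.int32(29), [317.8, 176.2], [314, 174, 8, 5])]
```

View pics/s16.png

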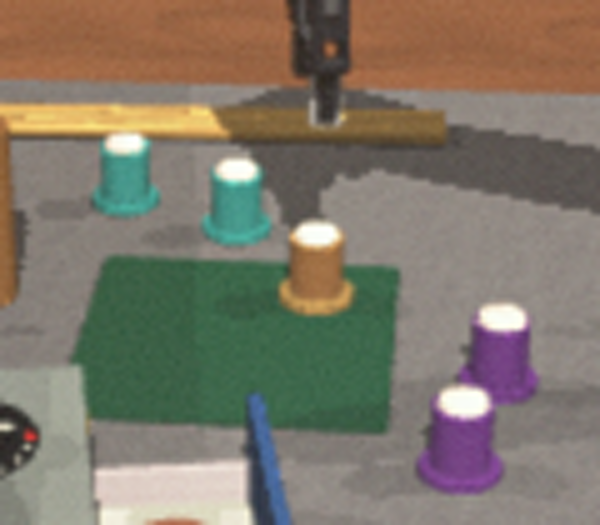

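View pics/t16.png

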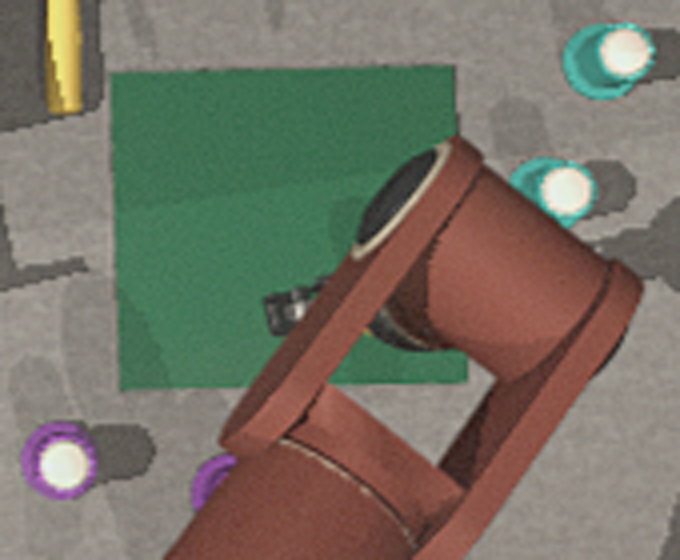

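Head C is unmoved (side lens (317.8,176.2)). Position above it.

```bash
python3 -m jog '[[[0,0.009,-0.03,0,-1],[0,0.009,-0.049,0,-1],[0.02,0.009,-0.049,0,-1],[0.05,0.009,-0.049,0,-1],[0.072,0.009,-0.049,0,-1],[0.072,0.009,-0.049,0,-1],[0.072,0.009,-0.049,0,-1]]]' 50; python3 go.py "[.4645,-.3555,.024]"
```

```text
t: 24.1
tool_pos: [0.4656, -0.3518, 0.0999]
tool_rot: [-1.346, 1.113, 1.357]
contact_force: [1.7, 0.1, 1.0]
opening: 0.0853
t 24.1 tcp [ 0.4656 -0.3518  0.0999] q [-0.7732  0.076   1.8169 -0.0029  1.2548 -2.5375] F [1.6976 0.1461 1.0328] open 0.0853
toolx [-0.0062  0.0023 -1.    ] jaw yaw 1.7652
[.4645,-.3555,.024] -> [ 0.0759  0.0014 -0.0037]
```

```bash
python3 -m jog '[[[0.03,0.003,-0.003,0,-1],[0.06,0.003,-0.003,0,-1],[0.077,0.003,-0.003,0,-1],[0.077,0.003,-0.003,0,-1],[0.077,0.003,-0.003,0,-1],[0.077,0.003,-0.003,0,1],[0.077,0.003,-0.003,0,1],[0.077,0.003,-0.003,0,1],[0.077,0.003,-0.003,0,1],[0.077,0.003,-0.003,0,1],[0.077,0.003,-0.003,0,1]]]' 50; python3 go.py
```

```text
t: 25.2
tool_pos: [0.4636, -0.356, 0.0244]
tool_rot: [-1.348, 1.113, 1.355]
contact_force: [-0.1, -0.3, 5.6]
opening: 0.0388
t 25.2 tcp [ 0.4636 -0.356   0.0244] q [-0.7808  0.1769  1.8488 -0.0031  1.1194 -2.5447] F [-0.0785 -0.2883  5.6243] open 0.0388
toolx [-0.0044  0.0004 -1.    ] jaw yaw 1.7652
```

```bash
python3 -m jog '[[[-0.03,0,0,0,1],[-0.07,0,0,0,1],[-0.11,0,0,0,1],[-0.14,0,0,0,1],[-0.15,0,0,0,1],[-0.15,0,0,0,1]]]' 50; python3 go.py "[.5255,.0076,.175]"
```

```text
t: 25.8
tool_pos: [0.4647, -0.3564, 0.1753]
tool_rot: [-1.35, 1.114, 1.353]
contact_force: [-0.3, 0.8, -2.6]
opening: 0.0384
t 25.8 tcp [ 0.4647 -0.3564  0.1753] q [-0.78    0.0017  1.7599 -0.0029  1.3813 -2.5448] F [-0.2873  0.785  -2.6457] open 0.0384
toolx [-0.0029 -0.0011 -1.    ] jaw yaw 1.7653
[.5255,.0076,.175] -> [-0.0003 -0.13    0.3454]
```

```bash
python3 -m jog '[[[0,-0.012,0.03,0,1],[0,-0.026,0.07,0,1],[0,-0.041,0.11,0,1],[0,-0.056,0.15,0,1],[0,-0.071,0.19,0,1],[0,-0.086,0.23,0,1],[0,-0.101,0.27,0,1],[0,-0.115,0.305,0,1],[0,-0.126,0.335,0,1],[0,-0.13,0.345,0,1],[0,-0.13,0.345,0,1],[0,-0.13,0.345,0,1]]]' 50; python3 go.py "[.5255,.0076,.046]";python3 - <<'E'
from meas import *
s,t=load();crop(s,205,150,375,310,4,"pics/s17.png")
E
```

```text
t: 27.0
tool_pos: [0.5247, 0.0065, 0.173]
tool_rot: [-1.349, 1.116, 1.355]
contact_force: [-0.0, -0.2, -2.1]
opening: 0.0389
t 27.0 tcp [0.5247 0.0065 0.173 ] q [-0.1283 -0.1419  1.9    -0.0022  1.389  -1.8929] F [-0.0411 -0.248  -2.1288] open 0.0389
toolx [-0.0058 -0.0015 -1.    ] jaw yaw 1.765
[.5255,.0076,.046] -> [ 0.127  -0.0018  0.001 ]
```

View pics/s17.png

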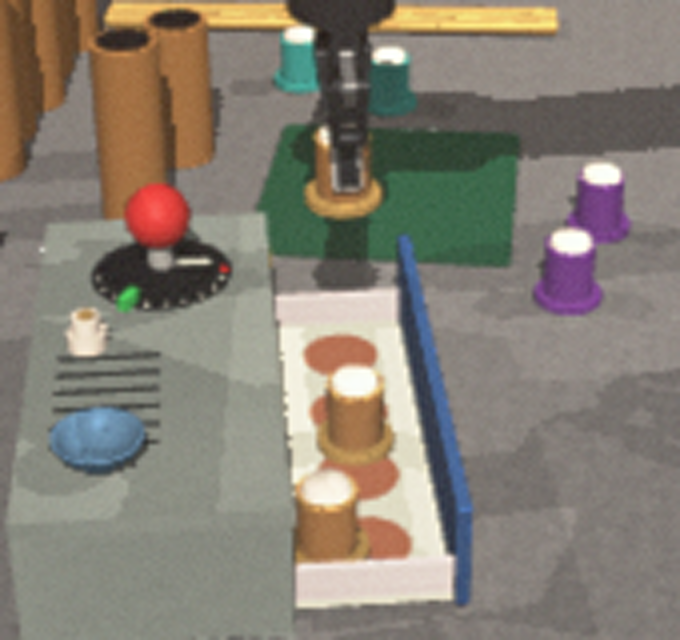

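C held upright over the drawer's right third. Lower.

```bash
python3 -m jog '[[[0.02,-0.002,0.001,0,1],[0.05,-0.002,0.001,0,1],[0.08,-0.002,0.001,0,1],[0.105,-0.002,0.001,0,1],[0.12,-0.002,0.001,0,1],[0.13,-0.002,0.001,0,1],[0.13,-0.002,0.001,0,1]]]' 50; python3 go.py "[.5255,.0076,.032]"
```

```text
t: 27.8
tool_pos: [0.5257, 0.0067, 0.0429]
tool_rot: [-1.347, 1.117, 1.354]
contact_force: [-0.0, -0.3, -2.4]
opening: 0.039
t 27.8 tcp [0.5257 0.0067 0.0429] q [-0.1279  0.0193  1.9829 -0.0021  1.1456 -1.8897] F [-0.0061 -0.3411 -2.4109] open 0.039
toolx [-0.0063 -0.0011 -1.    ] jaw yaw 1.7627
[.5255,.0076,.032] -> [ 0.0109 -0.0001  0.0009]
```

```bash
python3 -m jog '[[[0.005,0,0.001,0,1],[0.009,0,0.001,0,1],[0.012,0,0.001,0,1],[0.013,0,0.001,0,1],[0.013,0,0.001,0,1]]]' 50; python3 go.py
```

```text
t: 28.3
tool_pos: [0.5273, 0.0078, 0.0323]
tool_rot: [-1.348, 1.115, 1.351]
contact_force: [-1.7, 0.6, 5.9]
opening: 0.0388
t 28.3 tcp [0.5273 0.0078 0.0323] q [-0.1257  0.0373  1.9852 -0.0014  1.1217 -1.888 ] F [-1.7237  0.5776  5.887 ] open 0.0388
toolx [-0.0027 -0.0009 -1.    ] jaw yaw 1.7628
```

```bash
python3 -m jog '[[[0,0,0,0,-0.4],[0,0,0,0,-0.4],[0,0,0,0,-0.4],[0,0,0,0,-0.4],[-0.03,0,0,0,-0.4],[-0.07,0,0,0,-0.4],[-0.11,0,0,0,-0.4],[-0.14,0,0,0,-1],[-0.14,0,0,0,-1]]]' 50; python3 go.py "[.38,.08,.18]";python3 - <<'E'
from meas import *
s,t=load();crop(s,205,150,375,310,4,"pics/s18.png");crop(t,140,130,440,280,2.6,"pics/t18.png")
E
```

```text
t: 29.2
tool_pos: [0.5309, 0.0075, 0.1783]
tool_rot: [-1.355, 1.109, 1.342]
contact_force: [0.8, -0.2, 0.7]
opening: 0.0845
t 29.2 tcp [0.5309 0.0075 0.1783] q [-0.1253 -0.1402  1.8895 -0.0013  1.3846 -1.8879] F [ 0.8392 -0.2078  0.7481] open 0.0845
toolx [ 0.0075 -0.0022 -1.    ] jaw yaw 1.7629
[.38,.08,.18] -> [-0.003   0.1343  0.0999]
```

View pics/s18.png

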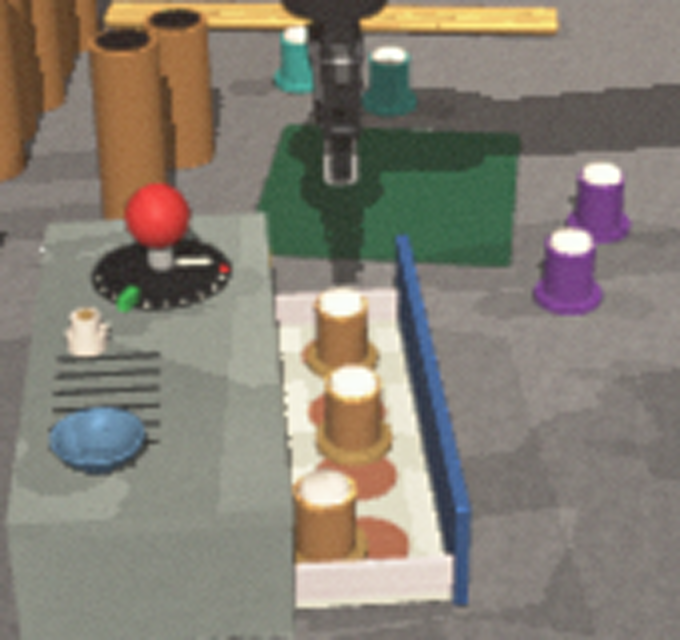

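View pics/t18.png

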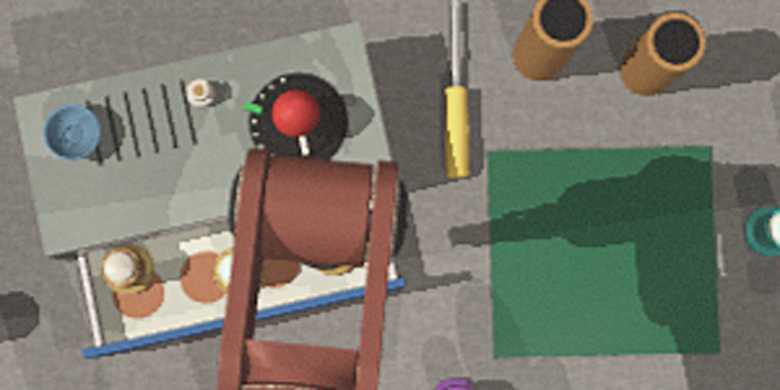

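Mat is empty, all three heads upright in the drawer; knob still at the dot. Move in front of the blue panel, closing the fingers.

```bash
python3 go.py "[.3925,.0884,.18]"; python3 -m jog '[[[0,0.03,0.025,0,1],[0,0.06,0.045,0,1],[0,0.09,0.075,0,1],[0,0.115,0.1,0,1],[0,0.12,0.106,0,1],[0,0.12,0.106,0,1],[0,0.12,0.106,0,1]]]' 30; python3 go.py "[.3925,.0884,.05]"
```

```text
t 29.3 tcp [0.528  0.0079 0.1728] q [-0.1254 -0.1366  1.8955 -0.0013  1.3838 -1.888 ] F [-0.8673  0.237  -0.309 ] open 0.0856
toolx [-0.0014 -0.0011 -1.    ] jaw yaw 1.7628
[.3925,.0884,.18] -> [-0.0071  0.1176  0.1049]
t: 30.0
tool_pos: [0.3901, 0.0887, 0.1721]
tool_rot: [-1.349, 1.115, 1.35]
contact_force: [0.0, -0.1, 0.1]
opening: -0.0001
t 30.0 tcp [0.3901 0.0887 0.1721] q [ 0.038  -0.4931  2.1737 -0.0015  1.4634 -1.7246] F [ 0.0024 -0.0905  0.1367] open -0.0001
toolx [-0.0024 -0.0016 -1.    ] jaw yaw 1.7627
[.3925,.0884,.05] -> [ 0.1221 -0.0026 -0.0006]
```

```bash
python3 -m jog '[[[0.03,0,0,0,1],[0.07,0,0,0,1],[0.1,0,0,0,1],[0.122,0,0,0,1],[0.122,0,0,0,1],[0.122,0,0,0,1]]]' 30; python3 go.py;python3 - <<'E'
from meas import *
s,t=load();crop(s,205,150,375,310,4,"pics/s19.png");crop(t,140,130,340,300,3.5,"pics/t19.png")
E
```

```text
t: 30.6
tool_pos: [0.3904, 0.088, 0.0502]
tool_rot: [-1.348, 1.116, 1.351]
contact_force: [-0.2, -1.0, 0.3]
opening: 0.0001
t 30.6 tcp [0.3904 0.088  0.0502] q [ 0.0363 -0.3314  2.2754 -0.0017  1.2011 -1.7248] F [-0.224  -0.9809  0.3388] open 0.0001
toolx [-0.0034 -0.0017 -1.    ] jaw yaw 1.7617
```

View pics/s19.png

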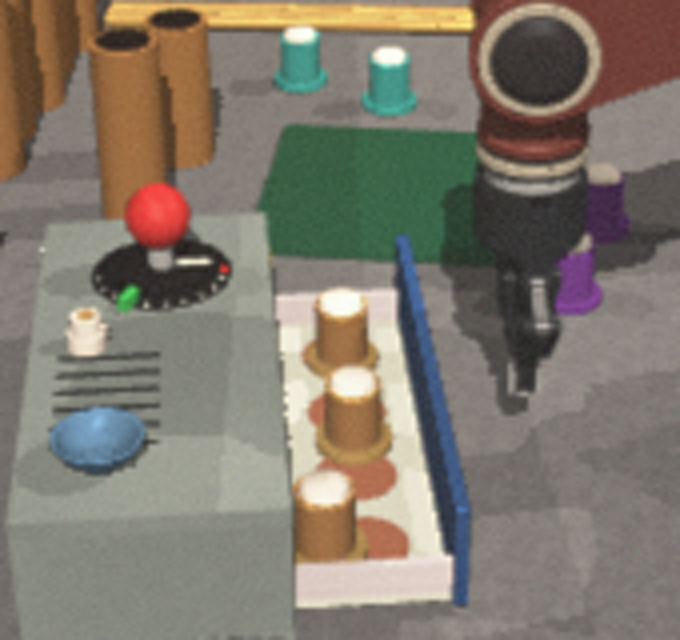

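View pics/t19.png

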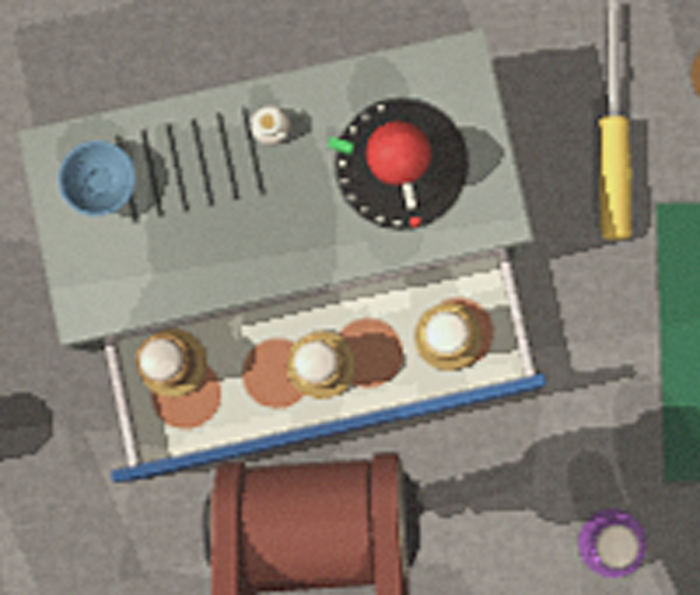

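Pointer aligned with the red dot; panel clear. Push along −y of the tool (tester +x).

```bash
python3 -m jog '[[[0,-0.01,0,0,1],[0,-0.02,0,0,1],[0,-0.03,0,0,1],[0,-0.038,0,0,1],[0,-0.044,0,0,1],[0,-0.05,0,0,1],[0,-0.057,0,0,1],[0,-0.065,0,0,1],[0,-0.073,0,0,1],[0,-0.081,0,0,1],[0,-0.09,0,0,1],[0,-0.098,0,0,1]]]' 30; python3 go.py "[.3925,.0884,.05]"
```

```text
t: 31.9
tool_pos: [0.4883, 0.1071, 0.0516]
tool_rot: [-1.35, 1.114, 1.348]
contact_force: [-2.6, -0.5, 0.7]
opening: -0.0002
t 31.9 tcp [0.4883 0.1071 0.0516] q [ 0.0678 -0.0601  2.0441 -0.0015  1.1578 -1.6939] F [-2.55   -0.5122  0.7312] open -0.0002
toolx [-0.0002 -0.0013 -1.    ] jaw yaw 1.7622
[.3925,.0884,.05] -> [ 0.0016  0.0976 -0.0002]
```

```bash
python3 -m jog '[[[0,-0.008,0,0,1],[0,-0.016,0,0,1],[0,-0.024,0,0,1],[0,-0.031,0,0,1],[0,-0.038,0,0,1],[0,-0.04,0,0,1],[0,-0.04,0,0,1]]]' 30; python3 go.py;python3 - <<'E'
from meas import *
s,t=load();crop(s,205,150,375,310,4,"pics/s20.png");crop(t,140,130,340,300,3.5,"pics/t20.png")
E
```

```text
t: 32.6
tool_pos: [0.5282, 0.1148, 0.0516]
tool_rot: [-1.35, 1.113, 1.348]
contact_force: [-0.6, 0.1, -0.1]
opening: 0.0002
t 32.6 tcp [0.5282 0.1148 0.0516] q [ 0.077   0.0361  1.9488 -0.0014  1.1559 -1.6846] F [-0.6126  0.0588 -0.0786] open 0.0002
toolx [ 0.0008 -0.0012 -1.    ] jaw yaw 1.7621
```

View pics/s20.png

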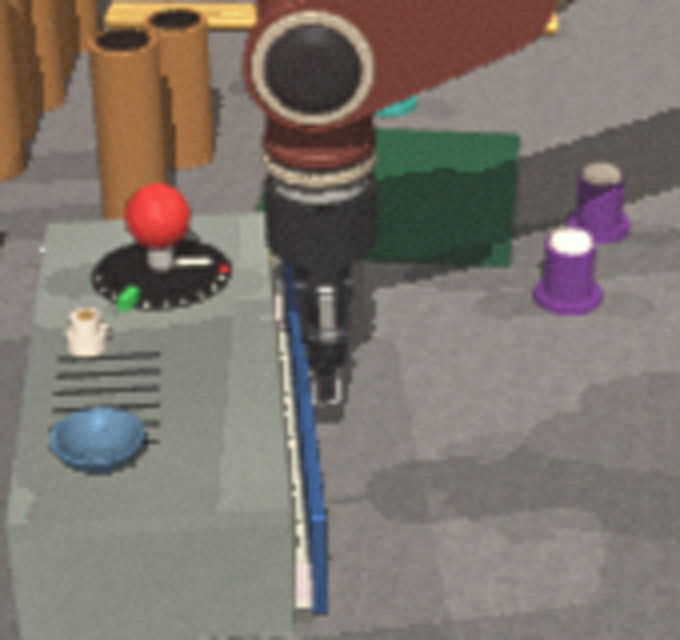

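About 15–20 mm remain (gap visible at crop x 280–300). Push through the detent.

```bash
python3 -m jog '[[[0,-0.004,0,0,1],[0,-0.008,0,0,1],[0,-0.012,0,0,1],[0,-0.015,0,0,1],[0,-0.018,0,0,1],[0,-0.018,0,0,1]]]' 30; python3 go.py
```

```text
t: 33.3
tool_pos: [0.5394, 0.1169, 0.0514]
tool_rot: [-1.344, 1.127, 1.361]
contact_force: [-28.4, -6.3, 20.7]
opening: 0.0
t 33.3 tcp [0.5394 0.1169 0.0514] q [ 0.0805  0.074   1.9096 -0.004   1.1748 -1.6808] F [-28.4261  -6.3343  20.7232] open 0.0
toolx [-0.0165 -0.0051 -0.9999] jaw yaw 1.7629
```

```bash
python3 - <<'E'
from meas import *
s,t=load();crop(s,205,150,375,310,4,"pics/s21.png");crop(t,140,130,340,300,3.5,"pics/t21.png")
print(ctrl.get_obs()["contact_force"])
E
```

```text
[-26.535   -6.0944  20.8144]
```

View pics/s21.png

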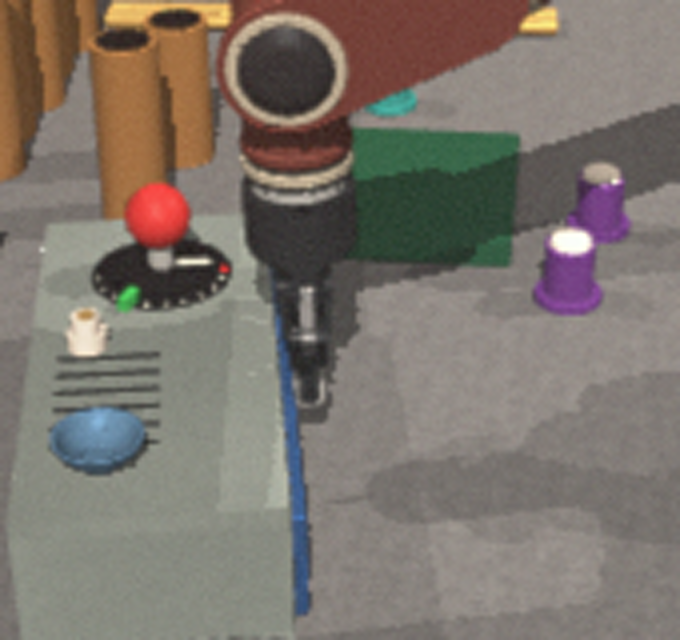

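View pics/t21.png

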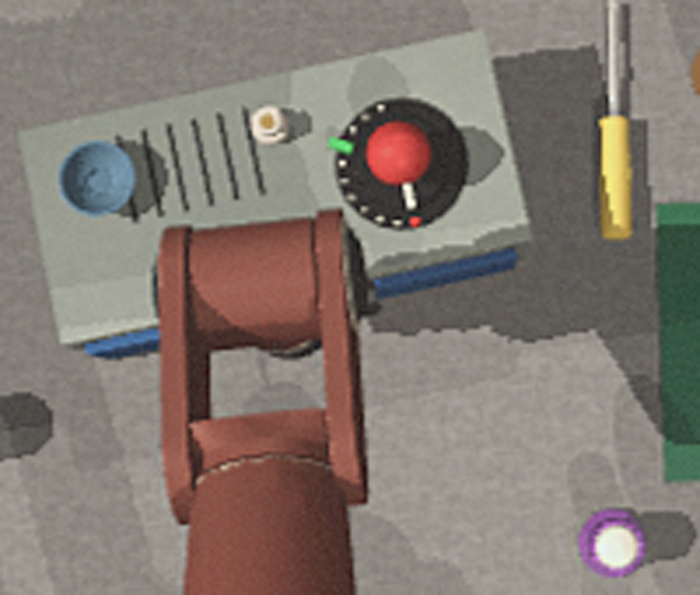

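The panel is flush with the cabinet front. Back off and check that it stays.

```bash
python3 -m jog '[[[0,0.01,0,0,1],[0,0.03,0,0,1],[0,0.06,0,0,1],[0,0.08,0,0,1],[-0.04,0.08,0,0,1],[-0.09,0.08,0,0,1],[-0.13,0.08,0,0,1],[-0.17,0.08,0,0,-1],[-0.17,0.08,0,0,-1]]]' 30; python3 go.py "[.6576,.0391,.23]";python3 - <<'E'
from meas import *
s,t=load();crop(s,205,170,375,310,4,"pics/s22.png");crop(t,140,130,340,300,3.5,"pics/t22.png")
E
```

```text
t: 34.3
tool_pos: [0.4676, 0.1027, 0.2306]
tool_rot: [-1.352, 1.116, 1.348]
contact_force: [0.3, -0.8, 0.3]
opening: 0.0282
t 34.3 tcp [0.4676 0.1027 0.2306] q [ 0.0629 -0.3077  1.9422 -0.004   1.5083 -1.6996] F [ 0.3115 -0.7881  0.322 ] open 0.0282
toolx [-0.0009 -0.0041 -1.    ] jaw yaw 1.7628
[.6576,.0391,.23] -> [ 0.0007 -0.1744 -0.0987]
```

View pics/s22.png

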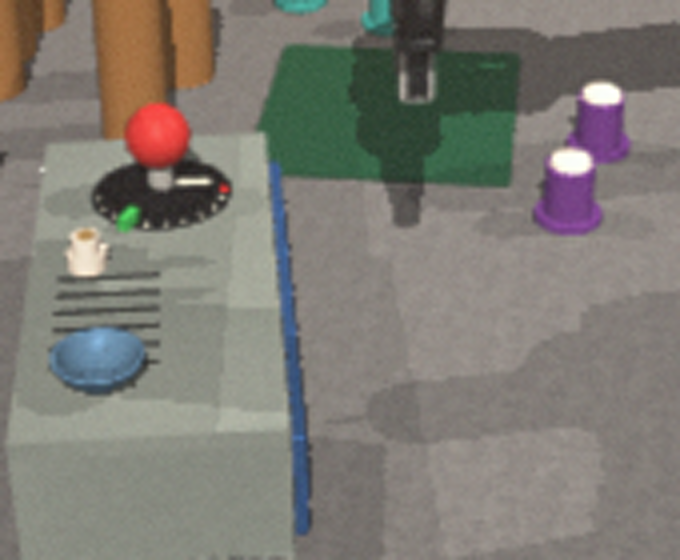

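View pics/t22.png

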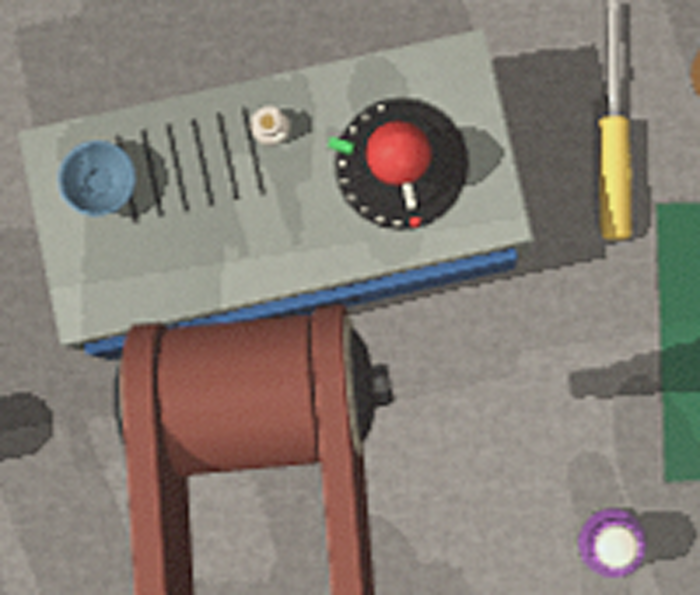

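```bash
python3 - <<'E'
from meas import *
s,t=load()
y=.1938;ex=np.array([np.cos(y),np.sin(y)]);ey=np.array([-np.sin(y),np.cos(y)])
C=np.mean([[.6892,.3314],[.7585,-.0271],[.597,-.061],[.5244,.2982]],0);print(C)
vs=cv2.resize(t["color"][130:300,140:340,::-1],None,fx=4,fy=3.5*4/3.5,interpolation=cv2.INTER_CUBIC)
ws=cv2.resize(s["color"][200:305,255:295,::-1],None,fx=5.5,fy=5.5,interpolation=cv2.INTER_CUBIC)
for op,c in((0,(0,255,255)),(.014,(255,0,255))):
    a,b=[np.r_[C+ex*(-.095-op)+ey*k,.084] for k in(-.172,.172)]
    f=lambda d,x0,y0,k:[tuple(int(v) for v in ((proj(d,P)-(x0,y0)+.5)*k)) for P in(a,b)]
    cv2.line(vs,*f(t,140,130,4),c,1); cv2.line(ws,*f(s,255,200,5.5),c,1)
cv2.imwrite("pics/t23.png",vs[:600]);cv2.imwrite("pics/s23.png",ws)
E
```

```text
[0.6423 0.1354]
```

View pics/t23.png

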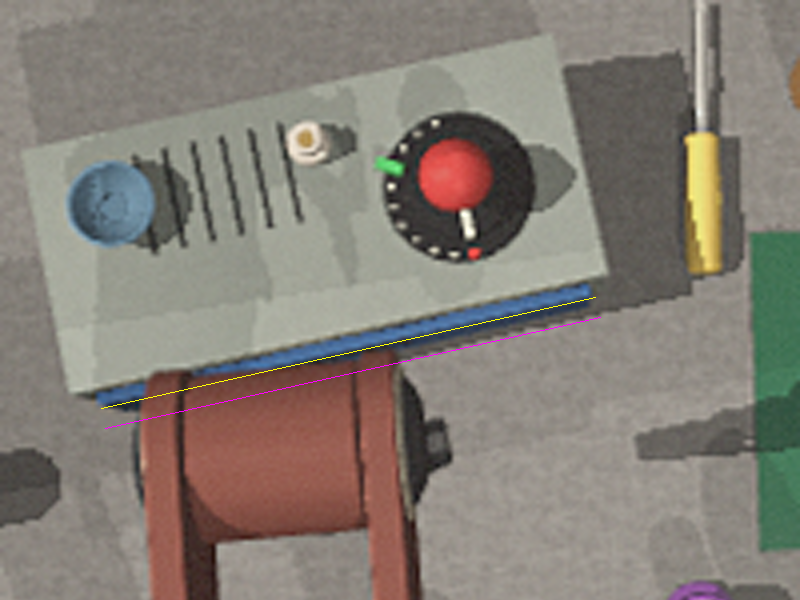

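View pics/s23.png

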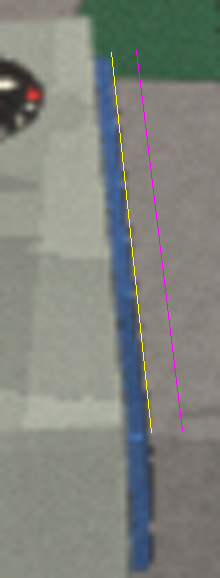

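The blue top edge lies on the "home" line (yellow), far from the 14 mm line. Now the knob.

```bash
python3 -m jog '[[[0,-0.035,-0.02,0,-1],[0,-0.075,-0.042,0,-1],[0,-0.115,-0.065,0,-1],[0,-0.15,-0.085,0,-1],[0,-0.174,-0.099,0,-1],[0,-0.174,-0.099,0,-1],[0,-0.174,-0.099,0,-1]]]' 60; python3 go.py "[.6576,.0391,.12]"
```

```text
t: 35.2
tool_pos: [0.6517, 0.0383, 0.2156]
tool_rot: [-1.34, 1.131, 1.365]
contact_force: [0.2, 0.0, 0.4]
opening: 0.0854
t 35.2 tcp [0.6517 0.0383 0.2156] q [-0.0526  0.1409  1.545  -0.0058  1.4772 -1.8144] F [0.2247 0.0425 0.4246] open 0.0854
toolx [-0.0218 -0.0047 -0.9998] jaw yaw 1.7623
[.6576,.0391,.12] -> [ 0.0955 -0.0081 -0.0003]
```

```bash
python3 -m jog '[[[0,-0.006,0,0,-1],[0,-0.006,0,0,-1],[0,-0.006,0,0,-1]]]' 60; python3 go.py "[.6576,.0391,.119]"
```

```text
t: 35.5
tool_pos: [0.6569, 0.04, 0.2153]
tool_rot: [-1.341, 1.131, 1.366]
contact_force: [0.4, -0.4, 0.0]
opening: 0.0851
t 35.5 tcp [0.6569 0.04   0.2153] q [-0.0498  0.1536  1.5314 -0.0058  1.4785 -1.8122] F [ 0.4125 -0.4227  0.045 ] open 0.0851
toolx [-0.0222 -0.0046 -0.9997] jaw yaw 1.763
[.6576,.0391,.119] -> [ 0.0963 -0.0027 -0.001 ]
```

```bash
python3 -m jog '[[[0.03,-0.003,-0.001,0,-1],[0.06,-0.003,-0.001,0,-1],[0.09,-0.003,-0.001,0,-1],[0.096,-0.003,-0.001,0,-1],[0.096,-0.003,-0.001,0,-1],[0.096,-0.003,-0.001,0,-1],[0.096,-0.003,-0.001,0,1],[0.096,-0.003,-0.001,0,1],[0.096,-0.003,-0.001,0,1],[0.096,-0.003,-0.001,0,1],[0.096,-0.003,-0.001,0,1],[0.096,-0.003,-0.001,0,1]]]' 60; python3 go.py
```

```text
t: 36.7
tool_pos: [0.6589, 0.0383, 0.1212]
tool_rot: [-1.343, 1.13, 1.363]
contact_force: [-0.6, -2.5, 6.3]
opening: 0.0458
t 36.7 tcp [0.6589 0.0383 0.1212] q [-0.0516  0.232   1.6042 -0.0072  1.3248 -1.8125] F [-0.5956 -2.5389  6.2786] open 0.0458
toolx [-0.0197 -0.006  -0.9998] jaw yaw 1.7628
```

```bash
python3 -m jog '[[[0,0,0,0.1,1],[0,0,0,0.2,1],[0,0,0,0.3,1],[0,0,0,0.4,1],[0,0,0,0.5,1],[0,0,0,0.6,1],[0,0,0,0.7,1],[0,0,0,0.8,1],[0,0,0,0.9,1],[0,0,0,1.0,1],[0,0,0,1.1,1],[0,0,0,1.2,1]]]' 60; python3 go.py
```

```text
t: 37.9
tool_pos: [0.6584, 0.0368, 0.1212]
tool_rot: [-0.44, 1.548, 0.438]
contact_force: [-6.8, -5.9, 2.9]
opening: 0.0461
t 37.9 tcp [0.6584 0.0368 0.1212] q [-0.0531  0.2314  1.6049 -0.0091  1.3256 -0.6093] F [-6.7674 -5.859   2.9102] open 0.0461
toolx [-0.0207 -0.0077 -0.9998] jaw yaw 0.5585
```

```bash
python3 -m jog '[[[0,0,0,0.1,1],[0,0,0,0.2,1],[0,0,0,0.3,1],[0,0,0,0.4,1],[0,0,0,0.5,1],[0,0,0,0.6,1],[0,0,0,0.7,1],[0,0,0,0.76,1],[0,0,0,0.76,1]]]' 60; python3 go.py; python3 - <<'E'
from meas import *
s,t=load();crop(s,200,170,290,240,7,"pics/s24.png");crop(t,220,140,300,210,7,"pics/t24.png")
E
```

```text
t: 38.8
tool_pos: [0.6569, 0.0363, 0.1208]
tool_rot: [0.151, 1.589, -0.169]
contact_force: [-5.7, -2.9, 2.6]
opening: 0.0458
t 38.8 tcp [0.6569 0.0363 0.1208] q [-0.0536  0.231   1.6061 -0.01    1.3288  0.1521] F [-5.7095 -2.91    2.6133] open 0.0458
toolx [-0.0248 -0.0084 -0.9997] jaw yaw -0.2033
```

View pics/s24.png

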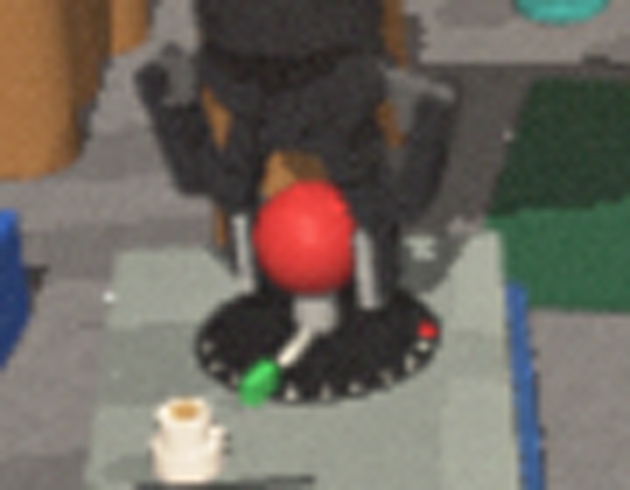

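View pics/t24.png

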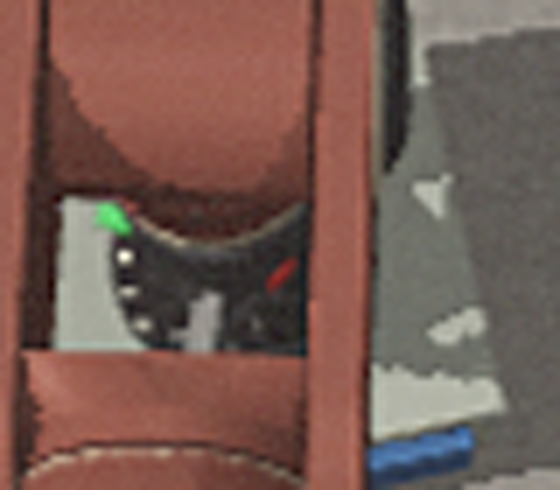

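Pointer (crop (308,330)→(280,362)) heads just short of the tab (260,380). Measure the angle.

```bash
cat > ang.py <<'E'
from meas import *
def run(views):
    y=.1938;c=np.array([.6576,.0391]);M=np.array([[np.cos(y),np.sin(y)],[-np.sin(y),np.cos(y)]])
    for n in views:
        d=cam(n);im=d["color"].astype(int)
        for nm,z,msk in(("ptr",.1105,(im.min(2)>95)&(im.max(2)-im.min(2)<60)),("tab",.106,im[...,1]-np.maximum(im[...,0],im[...,2])>50),("dot",.102,red(cv2.cvtColor(d["color"],cv2.COLOR_RGB2HSV),im))):
            L=[]
            for v in range(150,240):
                for u in range(225,290):
                    if msk[v,u]:
                        l=M@(onz(d,(u,v),z)[:2]-c); r=np.hypot(*l)
                        if (.022<r<.036 if nm=="ptr" else .035<r<.056): L.append([l[0],l[1],float(im[v,u].mean())-(60 if nm=="ptr" else 0),r,np.arctan2(l[1],-l[0])])
            L=np.array(L)
            if len(L)==0: print(n,nm,"none");continue
            if nm=="ptr": print(L[:,[2,3,4]].round(2).tolist())
            m=np.average(L[:,:2],axis=0,weights=L[:,2]);print(n,nm,len(L),m,np.arctan2(m[1],-m[0]))
import sys;run(sys.argv[1:])
E
python3 ang.py side
```

```text
[[71.0, 0.03, -1.01], [66.67, 0.03, -0.9], [95.67, 0.03, -0.82], [41.0, 0.03, -0.75], [46.0, 0.03, -0.75], [97.67, 0.03, -0.67], [53.67, 0.03, -0.6], [89.33, 0.02, -0.47], [58.67, 0.03, -0.41], [118.67, 0.02, 2.05], [135.33, 0.02, 1.93], [104.67, 0.03, 2.05], [164.33, 0.03, 1.96], [102.33, 0.03, 1.86], [46.67, 0.04, 2.05], [153.0, 0.03, 1.97], [111.33, 0.03, 1.89]]
side ptr 17 [-0.0018  0.0085] 1.3582453195626583
side tab 18 [0.0235 0.0382] 2.1211710586727444
side dot 25 [-0.0064 -0.0401] -1.413458824357295
```

```bash
python3 -m jog '[[[0,0,0,0.06,1],[0,0,0,0.125,1],[0,0,0,0.125,1],[0,0,0,0.125,1]]]' 60; python3 go.py
```

```text
t: 39.35
tool_pos: [0.6567, 0.0364, 0.1208]
tool_rot: [0.248, 1.579, -0.267]
contact_force: [-2.7, -1.4, 3.0]
opening: 0.0457
t 39.35 tcp [0.6567 0.0364 0.1208] q [-0.0537  0.2309  1.6063 -0.0095  1.3295  0.2757] F [-2.6599 -1.3601  3.0196] open 0.0457
toolx [-0.0255 -0.0079 -0.9996] jaw yaw -0.3273
```

```bash
python3 -m jog '[[[0,0,0,0,-1],[0,0,0,0,-1],[0,0,0,0,-1],[0,0,0,0,-1],[-0.03,0,0,0,-1],[-0.07,0,0,0,-1],[-0.1,0,0,0,-1],[-0.12,0,0,0,-1],[-0.12,0,0,0,-1]]]' 60; python3 go.py; python3 - <<'E'
from meas import *
s,t=load();crop(s,200,170,290,240,7,"pics/s25.png");crop(t,220,140,300,210,7,"pics/t25.png")
E
python3 ang.py side top
```

```text
t: 40.25
tool_pos: [0.6619, 0.0373, 0.2457]
tool_rot: [0.248, 1.571, -0.266]
contact_force: [-0.4, -1.1, 0.8]
opening: 0.0855
t 40.25 tcp [0.6619 0.0373 0.2457] q [-0.0519  0.1442  1.4911 -0.0092  1.5232  0.2754] F [-0.4367 -1.111   0.7642] open 0.0855
toolx [-0.0174 -0.0083 -0.9998] jaw yaw -0.3269
[[45.67, 0.03, 2.26], [129.67, 0.02, 2.16], [162.33, 0.02, 2.05], [95.67, 0.02, 1.93], [125.0, 0.03, 2.14], [153.0, 0.03, 2.05], [89.0, 0.03, 1.96], [138.67, 0.04, 2.05], [70.33, 0.03, 1.97]]
side ptr 9 [0.0132 0.0247] 2.061325946685435
side tab 18 [0.0234 0.0382] 2.121003017577273
side dot 25 [-0.0064 -0.0401] -1.4132888982365897
[[56.67, 0.03, 2.11], [59.0, 0.03, 2.14], [61.33, 0.03, 2.17], [50.33, 0.04, 2.01], [66.33, 0.03, 2.03], [64.67, 0.03, 2.05], [64.33, 0.03, 2.08], [57.67, 0.04, 1.94], [61.0, 0.03, 1.95], [60.67, 0.03, 1.97], [57.33, 0.03, 1.98], [61.67, 0.04, 1.86], [59.67, 0.03, 1.87], [62.33, 0.03, 1.88], [62.67, 0.04, 1.78], [59.33, 0.03, 1.78], [64.33, 0.03, 1.78], [60.0, 0.04, 1.71], [59.0, 0.03, 1.7], [57.67, 0.03, 1.69], [62.0, 0.04, 1.63], [61.67, 0.03, 1.62], [63.0, 0.04, 1.56], [62.67, 0.03, 1.54]]
top ptr 24 [0.0091 0.0305] 1.8608024589345504
top tab 11 [0.0255 0.0445] 2.0904444611241884
top dot none
```

View pics/s25.png

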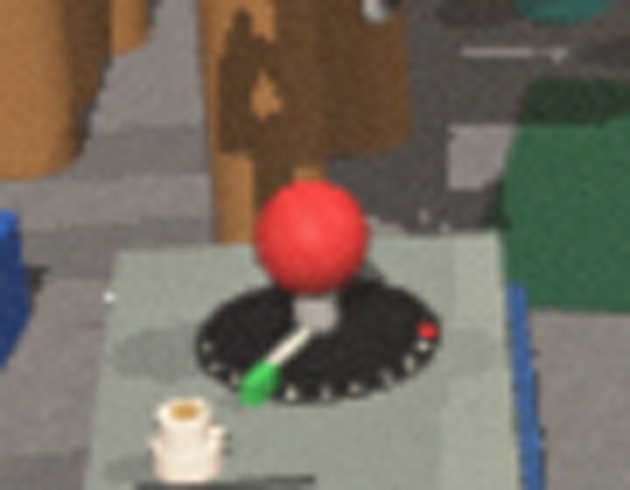

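View pics/t25.png

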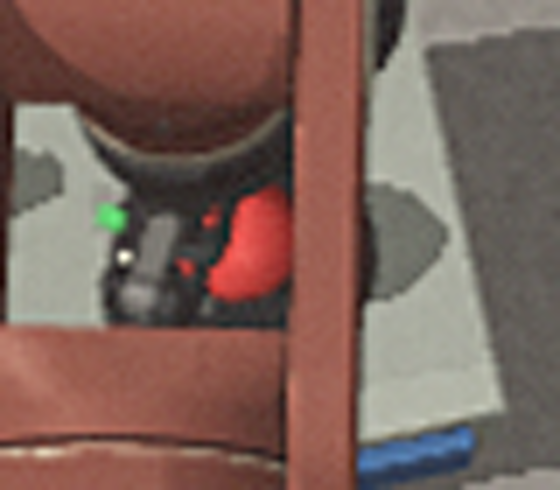

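```bash
python3 go.py "[.45,-.2,.25]"
```

```text
t 40.45 tcp [0.6587 0.0374 0.2383] q [-0.0521  0.1486  1.4988 -0.0092  1.5229  0.2755] F [-0.4981  1.0117 -1.1365] open 0.0856
toolx [-0.0291 -0.0077 -0.9995] jaw yaw -0.3273
[.45,-.2,.25] -> [-0.0038 -0.292  -0.1216]
```

```bash
python3 -m jog '[[[-0.01,-0.03,-0.012,0,-1],[-0.01,-0.07,-0.03,0,-1],[-0.01,-0.11,-0.046,0,-1],[-0.01,-0.15,-0.062,0,-1],[-0.01,-0.19,-0.08,0,-1],[-0.01,-0.23,-0.096,0,-1],[-0.01,-0.27,-0.113,0,-1],[-0.01,-0.292,-0.122,0,-1],[-0.01,-0.292,-0.122,0,-1],[-0.01,-0.292,-0.122,0,-1]]]' 60; python3 go.py; python3 - <<'E'
from meas import *
s,t=load();crop(t,220,140,300,210,7,"pics/t26.png")
cv2.imwrite("pics/full26.png",t["color"][:,:,::-1]);cv2.imwrite("pics/fulls26.png",s["color"][:,:,::-1])
E
python3 ang.py side top
```

```text
t: 41.45
tool_pos: [0.4493, -0.1996, 0.2547]
tool_rot: [0.25, 1.585, -0.267]
contact_force: [0.8, -0.4, -0.6]
opening: 0.0855
t 41.45 tcp [ 0.4493 -0.1996  0.2547] q [-0.5572 -0.2689  1.8715 -0.0213  1.562  -0.2288] F [ 0.7757 -0.3825 -0.5503] open 0.0855
toolx [-0.0308 -0.006  -0.9995] jaw yaw -0.3283
[[97.67, 0.02, 2.16], [131.0, 0.02, 2.05], [73.0, 0.02, 1.93], [99.67, 0.03, 2.14], [116.33, 0.03, 2.05], [61.33, 0.03, 1.96], [112.33, 0.04, 2.05], [53.0, 0.03, 1.97]]
side ptr 8 [0.0131 0.025 ] 2.0538924543014048
side tab 17 [0.0239 0.0384] 2.126245344141333
side dot 25 [-0.0063 -0.0402] -1.4145030172728723
[[142.67, 0.03, 2.11], [166.67, 0.03, 2.14], [125.33, 0.03, 2.17], [86.33, 0.03, 2.03], [137.0, 0.03, 2.05], [127.0, 0.03, 2.08]]
top ptr 6 [0.0157 0.0268] 2.1006493325172686
top tab 19 [0.0236 0.0417] 2.0858758209299664
top dot 9 [-0.0463 -0.0003] -0.007342485226891627
```

View pics/t26.png

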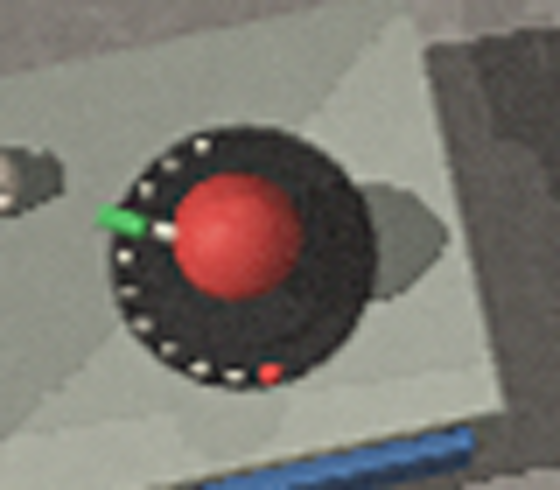

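View pics/full26.png

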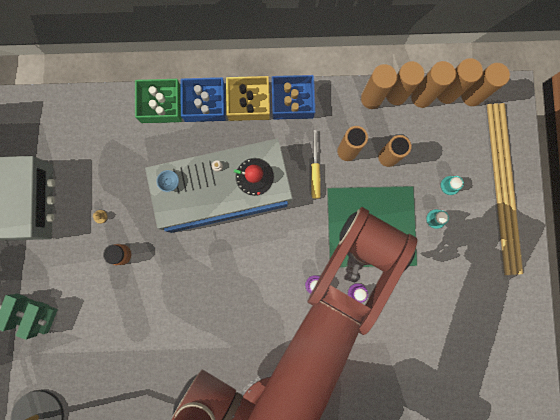

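View pics/fulls26.png

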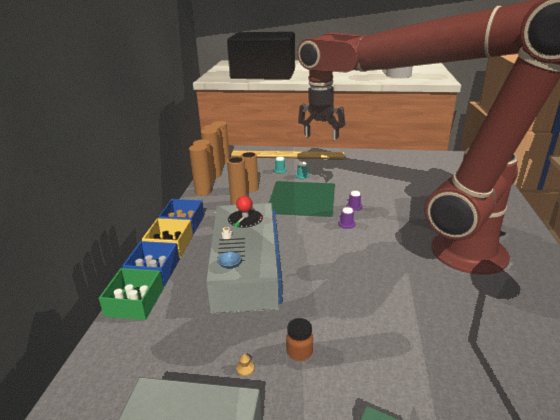

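Pointer (crop (160,230)) runs straight into the green tab (120,218); the angles are about 2.10 and 2.09. The drawer is still home, the mat is empty, the bystanders are where they were, and the arm is clear. Handing in.

```bash
python3 -c "
from station import ctrl
print(ctrl.finish_job())"
```

```text
the job is handed in; nothing more can be done
None
```

I did the whole job in the order asked and handed it in at about 41 s on the robot's clock. `finish_job` returned no verdict.

- **Knob off:** I turned the knob back to its end stop. The top view put the pointer at about 0 rad, at the red dot.
- **Heads:** Three heads were on the mat, and I stood all three upright in the drawer. The first one was knocked toward the cabinet after I placed it. It was still upright inside the drawer, so I left it there. I could not see the heads once the drawer was shut.
- **Drawer:** I pushed the drawer home. The force at the stop was about 28 N, above the 14 N detent. After I backed off, the panel's edge lay on the fully-home line in both views.
- **Knob on:** I turned the knob up to the green tab, about 2.09 rad by the wrist.
    - **Top view:** pointer 2.10, tab 2.09 rad.
    - **Side view:** pointer 2.05, tab 2.13 rad. This view is coarser and more sensitive to the assumed heights, so I trusted the top view.
- **End state:** The bystanders and the purple and turquoise look-alikes looked unmoved, and the arm was clear of everything.

One reading was unexpected: while I pushed the drawer home, the wrist also showed about 20 N upward. It was gone after I backed off, and I did not find out why.

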